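# Put away the cafe's washing-up

## Robot

A 6-joint arm with a two-finger parallel gripper is mounted at the origin on the work surface. World frame = base frame: x ahead of the robot, y to its left, z up, the work surface at z = 0. Lengths are in mm, angles in rad, forces in N, time in s.
With the tool pointing down it reaches from about 300 to 775 mm from the base axis. Payload 14.6 kg.
Tool frame: the origin (TCP) lies between the finger pads; the fingertips stand manip.nose_length ahead of it and the grasp point (between the pads) lies 11 mm behind it (manip.nose_length is the distance from the TCP to the fingertips, in mm); z points along the fingers, y is the line along which they close (so a half turn about z gives the same grasp; the last joint's range is limited). The gripper opens to 94 mm and grips with 3 to 60 N. Pads are 16 mm wide; open, the fingers measure 119 mm over their backs; the gripper's body (75 mm by 177 mm) begins 78 mm behind the grasp point.
Start: joints at [-1.361, 0.3, 1.521, -0, 1.321, -0.067], TCP at [150.297, -529.056, 213.446] pointing down, gripper open.
Joint ranges: [-3.03, 3.03], [-0.79, 2.21], [0.23, 2.52], [-1.04, 4.18], [0, 3.07], [-2.55, 2.55]. Speed limits (rad/s): [2.22, 2.22, 2.57, 3.14, 3.14, 3.14].

## Interface

Orientations are given as [roll, pitch, yaw] about the fixed x, y, z axes, in that order (R = Rz(yaw) Ry(pitch) Rx(roll)).
In Python, from cell import manip, cams, job gives the robot as it stands.
- The arm moves only by the tool jog_arm, never from a script. Its argument "commands" is a list of rows, each an object of numbers: "dx", "dy", "dz": the shift along the tool's x, y, z each as a share of 40 mm, from -1 to 1; "ax", "ay", "az": the turn, a rotation vector about the tool's x, y, z each as a share of 10 degrees, from -1 to 1; "gripper": the closure, from 0 (fully open) to 1 (shut). A call has 1 to 10 rows; each row shifts and turns the commanded pose from where the row before left it, along the tool's axes as they then stand; what a row does not reach is not made up. A row lasts 1/8 s, in which the tool goes at most 62.5 mm and 10.7 degrees, less where a joint would pass 70% of its speed; a pose out of reach is approached as far as the arm can. A call with a number of a shift or a turn outside -1 to 1 is refused whole. A call with a gripper value outside its range is refused whole. The fingers move at their own pace and stop on an object; "squeeze" is the grip in N (left out, the last holds). Time passes only in rows, so rows that do not move let the fingers close. It gives the time, the measured TCP pose, the force, the opening and the grip force at its end, in the units of the state.
- manip.read_state(): the state, without advancing time (a new reading comes with each control period).
- cams.camera(name): name is "scene" or "top" or "wrist"; returns a dict with "image" (480x640x3 uint8, red, green, blue), "fx", "fy", "cx", "cy" (pixels), "dist_coeffs" ([k1, k2, p1, p2, k3] as OpenCV has them; the pictures are not rectified), "world_to_cam" (4x4, takes a point from world to camera coordinates). Camera axes: x right, y down, z forward; pixel columns grow to the right and rows downward; lengths in mm; the calibration is good to about 2 mm. A picture is of the moment at which its call begins. There is no depth.
- job.sign_off(): hands the job in; it is judged then, once.
The state is a dict: "clock": time; "joints": joint angles; "qd": joint speeds; "effort": joint torques, N m; "eef_pos": TCP position; "eef_rot": TCP orientation; "wrist_force": force on the tool from outside, world axes, zero at the start; "moment": the same for the moment, N m; "finger_gap": finger opening in mm; "finger_force": force on a finger pad.
Only numpy, scipy, OpenCV 4.12 (cv2) and the standard library are available. Lean on these libraries where they do the work, as an engineer would, in place of code of your own. Each camera call takes 0.05 s, during which the arm holds its last target. There are 200 camera calls.

## Task

Put away the clean washing-up. Slide every wooden serving board up out of the draining rack and stand it upright in the board stand across the counter, one to a groove, right down in the groove and roughly centred along it; and hang every mug from the bar mat by its handle on the mug rail, one to a hook. Leave the rest of the counter as it is.

Things in the scene. Friction and masses are not known exactly. Their poses are not given: they have to be found in the camera images.
- rack: Steel wire draining rack, fixed, 170 x 290 x 72 mm high, origin under its centre. Five slots side by side at y = -96, -48, 0, 48 and 96 mm, each running along x between wire hoops 104 mm long, 15 mm clear, tops 72 mm above the counter; slot floor 20 mm above the counter. It and the stand swap sides from start to start.
- stand: Light beech board stand, fixed, plank 120 x 280 x 12 mm with ribs 90 mm long; origin under its centre. Five grooves along x at y = -96, -48, 0, 48 and 96 mm, 16 mm wide, floor 12 mm above the counter, walls straight up to 40 mm, then 45 degree bevels up to rib crests 56 mm above the counter midway between grooves. All empty at the start.
- board1: Dark wooden serving board, 130 mm wide (its x axis), 12 mm thick (its y axis), 105 mm high (z), 0.12 kg, standing on edge in one of the rack's slots with its underside on the slot floor; origin at the centre of its lower edge, so its top edge is at z = +105 mm. One may be absent.
- board2: Dark wooden serving board, 130 mm wide (its x axis), 12 mm thick (its y axis), 105 mm high (z), 0.12 kg, standing on edge in one of the rack's slots with its underside on the slot floor; origin at the centre of its lower edge, so its top edge is at z = +105 mm. One may be absent.
- board3: Dark wooden serving board, 130 mm wide (its x axis), 12 mm thick (its y axis), 105 mm high (z), 0.12 kg, standing on edge in one of the rack's slots with its underside on the slot floor; origin at the centre of its lower edge, so its top edge is at z = +105 mm. One may be absent.
- board4: Dark wooden serving board, 130 mm wide (its x axis), 12 mm thick (its y axis), 105 mm high (z), 0.12 kg, standing on edge in one of the rack's slots with its underside on the slot floor; origin at the centre of its lower edge, so its top edge is at z = +105 mm. One may be absent.
- board5: Dark wooden serving board, 130 mm wide (its x axis), 12 mm thick (its y axis), 105 mm high (z), 0.12 kg, standing on edge in one of the rack's slots with its underside on the slot floor; origin at the centre of its lower edge, so its top edge is at z = +105 mm. One may be absent.
- mug_rail: Black steel mug rail, fixed, 370 mm wide (y), 211 mm tall, origin on the counter under the crossbar. Hooks of 8 mm round bar point along its -x at y = -130, 0 and 130 mm, axes 200 mm up, straight for 100 mm from the crossbar, then turned up: tip 108 mm out, its top 14 mm above the axis. Crossbar 22 mm high, 6 mm thick, at hook height. Empty at the start.
- hook1 (a point): Point on the axis of the mug rail's hook at y = -130 mm, 65 mm out from the crossbar (35 mm before the upturn); axes as the rail's: the hook points along -x.
- hook2 (a point): Point on the axis of the mug rail's hook at y = 0 mm, 65 mm out from the crossbar (35 mm before the upturn); axes as the rail's: the hook points along -x.
- hook3 (a point): Point on the axis of the mug rail's hook at y = 130 mm, 65 mm out from the crossbar (35 mm before the upturn); axes as the rail's: the hook points along -x.
- mug1: White ceramic mug standing mouth down on the black bar mat (3 mm thick), 66 mm across, 75 mm tall, 0.22 kg; origin at the centre of its mouth, z axis up towards its base, handle on its +y side, reaching 69 mm from the axis. One may be absent.
- mug1_handle (a point): Centre of the opening of that mug's handle, 46 mm out from the mug's axis along its +y and 38 mm above the mug's origin; the opening is 26 mm wide (radially) and 38 mm high, passing through along the mug's x axis; handle of 10 mm round section.
- mug2: White ceramic mug standing mouth down on the black bar mat (3 mm thick), 66 mm across, 75 mm tall, 0.22 kg; origin at the centre of its mouth, z axis up towards its base, handle on its +y side, reaching 69 mm from the axis. One may be absent.
- mug2_handle (a point): Centre of the opening of that mug's handle, 46 mm out from the mug's axis along its +y and 38 mm above the mug's origin; the opening is 26 mm wide (radially) and 38 mm high, passing through along the mug's x axis; handle of 10 mm round section.
- mug3: White ceramic mug standing mouth down on the black bar mat (3 mm thick), 66 mm across, 75 mm tall, 0.22 kg; origin at the centre of its mouth, z axis up towards its base, handle on its +y side, reaching 69 mm from the axis. One may be absent.
- mug3_handle (a point): Centre of the opening of that mug's handle, 46 mm out from the mug's axis along its +y and 38 mm above the mug's origin; the opening is 26 mm wide (radially) and 38 mm high, passing through along the mug's x axis; handle of 10 mm round section.
- tamper: Steel coffee tamper standing upright, 58 mm across, 88 mm tall, origin under its centre; leave it alone.
- syrup: Amber syrup bottle, 62 mm across, 210 mm tall, origin under its centre; leave it alone.
- sugar_jar: Glass sugar jar with steel lid, 72 mm across, 100 mm tall, origin under its centre; leave it alone.
- milk_jug: Steel milk jug, 80 mm across, 100 mm tall, handle on its +y side reaching 72 mm from the axis, origin under its centre; leave it alone.
- bowl: Blue ceramic bowl, 110 mm across, 40 mm tall, origin under its centre; leave it alone.
- ramekin: White ceramic ramekin, 68 mm across, 42 mm tall, origin under its centre; leave it alone.
There are look-alikes about, which are no part of the job. Leave any blue look-alike of the mug2 alone.

How it is judged (in metres and radians):
At the end, for the whole second after the job is handed in: Each board at rest in a stand groove: lower edge 6-22 mm above the counter, within 40 mm of mid-groove, lean < 0.25 rad, within 0.2 rad of the groove. Each mug on a hook: centre of its handle opening within 35 mm of the hook point along the hook, 26 mm sideways, 34 mm below to 4 mm above it (x of board1 in the frame of stand between -0.04 and 0.04 m and y of board1 in the frame of stand between -0.108 and 0.108 m and z of board1 in the frame of stand between 0.006 and 0.022 m and angle between each of board1, board2, board3, board4, board5's own z axis and vertical below 0.25 rad and angle between the x axis of each of board1, board2, board3, board4, board5 and the x axis of stand, either way round below 0.2 rad and linear speed of each of board1, board2, board3, board4, board5 below 0.05 m/s and x of board2 in the frame of stand between -0.04 and 0.04 m and y of board2 in the frame of stand between -0.108 and 0.108 m and z of board2 in the frame of stand between 0.006 and 0.022 m and x of board3 in the frame of stand between -0.04 and 0.04 m and y of board3 in the frame of stand between -0.108 and 0.108 m and z of board3 in the frame of stand between 0.006 and 0.022 m and x of board4 in the frame of stand between -0.04 and 0.04 m and y of board4 in the frame of stand between -0.108 and 0.108 m and z of board4 in the frame of stand between 0.006 and 0.022 m and x of board5 in the frame of stand between -0.04 and 0.04 m and y of board5 in the frame of stand between -0.108 and 0.108 m and z of board5 in the frame of stand between 0.006 and 0.022 m and ((x of mug1_handle in the frame of hook1 between -0.035 and 0.035 m and y of mug1_handle in the frame of hook1 between -0.026 and 0.026 m and z of mug1_handle in the frame of hook1 between -0.034 and 0.004 m) or (x of mug1_handle in the frame of hook2 between -0.035 and 0.035 m and y of mug1_handle in the frame of hook2 between -0.026 and 0.026 m and z of mug1_handle in the frame of hook2 between -0.034 and 0.004 m) or (x of mug1_handle in the frame of hook3 between -0.035 and 0.035 m and y of mug1_handle in the frame of hook3 between -0.026 and 0.026 m and z of mug1_handle in the frame of hook3 between -0.034 and 0.004 m)) and ((x of mug2_handle in the frame of hook1 between -0.035 and 0.035 m and y of mug2_handle in the frame of hook1 between -0.026 and 0.026 m and z of mug2_handle in the frame of hook1 between -0.034 and 0.004 m) or (x of mug2_handle in the frame of hook2 between -0.035 and 0.035 m and y of mug2_handle in the frame of hook2 between -0.026 and 0.026 m and z of mug2_handle in the frame of hook2 between -0.034 and 0.004 m) or (x of mug2_handle in the frame of hook3 between -0.035 and 0.035 m and y of mug2_handle in the frame of hook3 between -0.026 and 0.026 m and z of mug2_handle in the frame of hook3 between -0.034 and 0.004 m)) and ((x of mug3_handle in the frame of hook1 between -0.035 and 0.035 m and y of mug3_handle in the frame of hook1 between -0.026 and 0.026 m and z of mug3_handle in the frame of hook1 between -0.034 and 0.004 m) or (x of mug3_handle in the frame of hook2 between -0.035 and 0.035 m and y of mug3_handle in the frame of hook2 between -0.026 and 0.026 m and z of mug3_handle in the frame of hook2 between -0.034 and 0.004 m) or (x of mug3_handle in the frame of hook3 between -0.035 and 0.035 m and y of mug3_handle in the frame of hook3 between -0.026 and 0.026 m and z of mug3_handle in the frame of hook3 between -0.034 and 0.004 m))); the robot touches nothing.
It fails at once if a bystander (tamper, syrup bottle, sugar jar, milk jug, bowl, ramekin) is pushed more than 50 mm from its place (distance of any of tamper, syrup, sugar_jar, milk_jug, bowl, ramekin from where it was at the start of the episode above 0.05 m).
It fails at once if the tamper, syrup bottle, sugar jar, milk jug, bowl or ramekin is knocked over (angle between any of tamper, syrup, sugar_jar, milk_jug, bowl, ramekin's own z axis and vertical above 0.6 rad).
Of board1, board2, board3, board4, board5 only 4 to 5 are there at a start; the rules pass over those that are not, and their reading is None.
Of mug1, mug2, mug3 only 2 to 3 are there at a start; the rules pass over those that are not, and their reading is None.
At some moment in a run one of mug1, mug2, mug3 may be knocked a few centimetres aside while the robot is not near it.
It also fails if it takes over 210 s, if anything falls off the work surface, if the arm or the gripper's body presses on something with over 40 N, if the wrist force passes 120 N, or if a joint passes its speed limit or range.

## Working session

There is one attempt and no reset: what is moved stays moved. The work goes in short steps, Python scripts to look and compute and a tool call to move; the robot and the scene stay as the last step left them, time stands still between calls to the robot, and variables do not carry over. Pictures are saved under pics/ and viewed, at most 14 in all, crops included, and the job is handed in when it is done.

Besides the shell and the picture viewer there is one more tool, called as name(argument=value, ...), one argument or row to a line, values as JSON. jog_arm: Moves the arm, as the interface text tells. Shift numbers are shares of 40 mm and turn numbers shares of 10 degrees, none past 1 either way. Its arguments: {"type":"object","properties":{"commands":{"type":"array"},"squeeze":{"type":"number"}},"required":["commands"]}

```bash
mkdir -p pics; ls; python3 - <<'E'
from cell import manip,cams,job
import cv2,numpy as np,pickle
print(manip.nose_length, manip.read_state())
for n in ("scene","top"):
    c=cams.camera(n); pickle.dump(c,open(f"{n}0.pkl","wb"))
    cv2.imwrite(f"pics/{n}0.png",c["image"][:,:,::-1])
    print(n,c["fx"],c["fy"],c["cx"],c["cy"],c["dist_coeffs"]);print(np.round(c["world_to_cam"],3))
E
```

```text
pics
8.0 {'clock': 0.0, 'joints': array([-1.36059101e+00,  3.00440992e-01,  1.52162256e+00,  5.55941975e-06,
        1.32068870e+00, -6.65473986e-02]), 'qd': array([-0.00015068,  0.000431  ,  0.00174518,  0.00069171,  0.00106703,
       -0.00117257]), 'effort': array([ 4.66205471e-03, -5.31802726e+01, -3.52735984e+01,  7.09742121e-02,
        2.45187536e-02, -1.03048460e-04]), 'eef_pos': array([ 150.24874184, -528.80137139,  212.88529358]), 'eef_rot': array([-3.14043598e+00, -8.24840141e-05,  2.76751290e-01]), 'wrist_force': array([-0.31944761, -0.58598511,  0.22068464]), 'moment': array([-0.00209491, -0.02064409,  0.03432203]), 'finger_force': 0.0, 'finger_gap': 93.87010808758254}
scene 447.31966398272124 447.31966398272124 311.2212843994428 248.79196180795014 [-0.06086709  0.          0.          0.          0.        ]
[[ 8.300000e-01  5.580000e-01 -1.000000e-03 -4.001420e+02]
 [ 2.960000e-01 -4.420000e-01 -8.470000e-01 -2.085900e+01]
 [-4.730000e-01  7.030000e-01 -5.320000e-01  1.422828e+03]
 [ 0.000000e+00  0.000000e+00  0.000000e+00  1.000000e+00]]
top 529.6152941370963 529.6152941370963 312.5020939306504 246.85386097682664 [-0.07279967  0.          0.          0.          0.        ]
[[-8.000000e-03 -1.000000e+00  3.000000e-03 -1.553800e+01]
 [-9.810000e-01  8.000000e-03 -1.950000e-01  5.106050e+02]
 [ 1.950000e-01 -5.000000e-03 -9.810000e-01  1.472776e+03]
 [ 0.000000e+00  0.000000e+00  0.000000e+00  1.000000e+00]]
```

View pics/scene0.png

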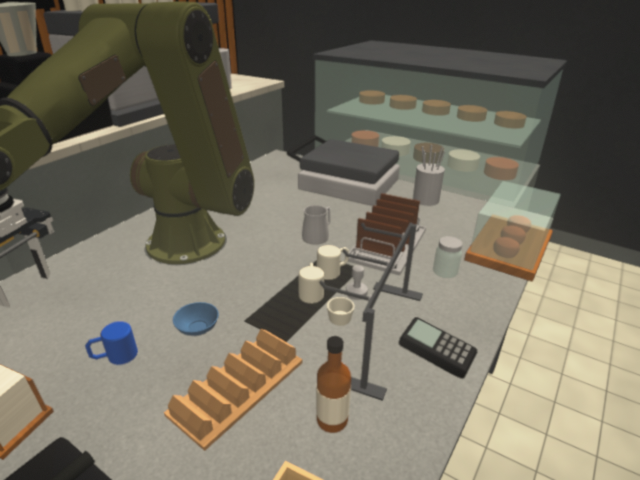

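View pics/top0.png

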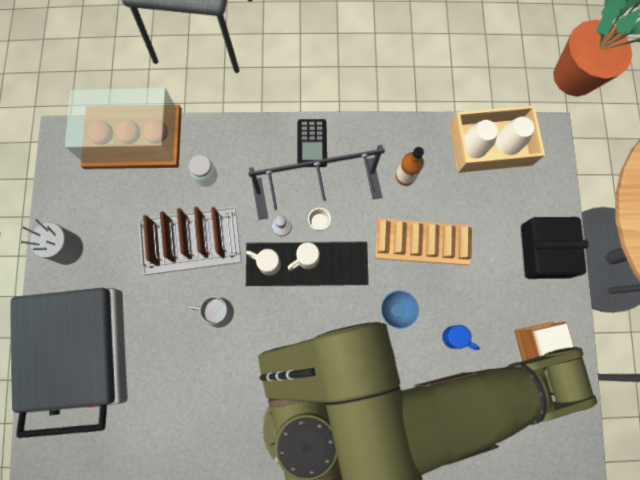

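The top view shows the rack at left (five dark boards, u≈150–220, v≈240), the stand at right (376–471, 242), and two mugs on the mat (268,262) and (306,256). The rail has hook roots at about v≈165, and the blue mug is at (457,337). I'll zoom in to measure.

```bash
cat > h.py <<'E'
import cv2,numpy as np,pickle
def ld(n): return pickle.load(open(n,"rb"))
def K(c): return np.array([[c["fx"],0,c["cx"]],[0,c["fy"],c["cy"]],[0,0,1.]])
def ray(c,uv):
    p=cv2.undistortPoints(np.array(uv,float).reshape(-1,1,2),K(c),np.array(c["dist_coeffs"])).reshape(-1,2)
    W=np.array(c["world_to_cam"]);R,t=W[:3,:3],W[:3,3]
    return -R.T@t,(R.T@np.c_[p,np.ones(len(p))].T).T
def plane(c,uv,z):
    o,d=ray(c,uv); return o+d*((z-o[2])/d[:,2])[:,None]
def proj(c,P):
    W=np.array(c["world_to_cam"])
    return cv2.projectPoints(np.array(P,float).reshape(-1,3),cv2.Rodrigues(W[:3,:3])[0],W[:3,3],K(c),np.array(c["dist_coeffs"]))[0].reshape(-1,2)
def crop(c,u0,v0,u1,v1,s,out):
    im=cv2.resize(c["image"][v0:v1,u0:u1],None,fx=s,fy=s,interpolation=cv2.INTER_CUBIC)
    cv2.imwrite(out,im[:,:,::-1])
E
python3 - <<'E'
from h import *
c=ld("top0.pkl")
a=cv2.resize(c["image"][140:330,130:330],None,fx=4,fy=4,interpolation=cv2.INTER_CUBIC)
crop(c,130,195,330,330,4,"pics/a.png")
crop(c,240,140,440,280,4,"pics/b.png")
# stand: wood mask
im=c["image"]; hsv=cv2.cvtColor(im,cv2.COLOR_RGB2HSV)
m=cv2.inRange(hsv,(8,90,120),(25,255,255)); m[:, :370]=0;m[:,478:]=0;m[:212]=0;m[270:]=0
p=np.argwhere(m)[:,::-1].astype(np.float32);r=cv2.minAreaRect(p);print("stand",r,plane(c,cv2.boxPoints(r),12).round(1),plane(c,[r[0]],12))
print(plane(c,[[268,262],[306,256]],78).round())
E
```

```text
stand ((423.2771911621094, 241.4707794189453), (95.50677490234375, 39.638671875), 4.289153099060059) [[ 484.3 -201.    12. ]
 [ 604.1 -213.6   12. ]
 [ 580.3 -499.6   12. ]
 [ 460.5 -482.5   12. ]] [[ 531.84522186 -348.63711941   12.        ]]
[[463. 106.  78.]
 [479.  -1.  78.]]
```

View pics/a.png

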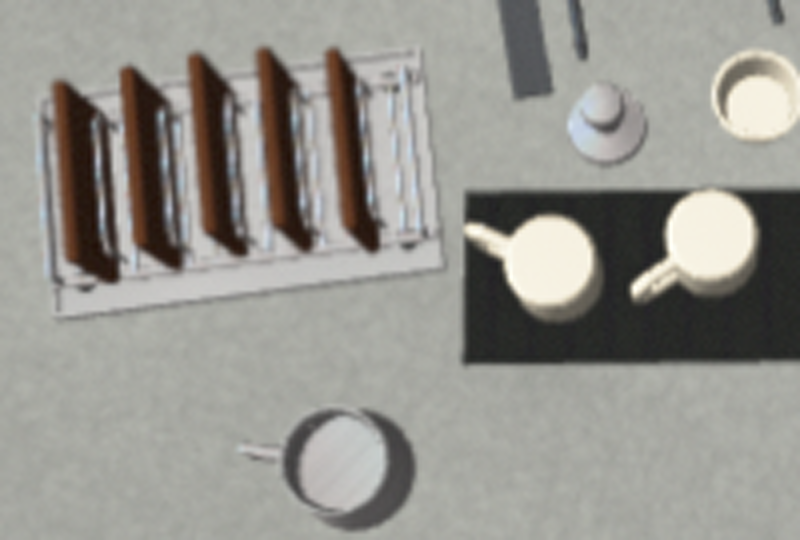

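View pics/b.png

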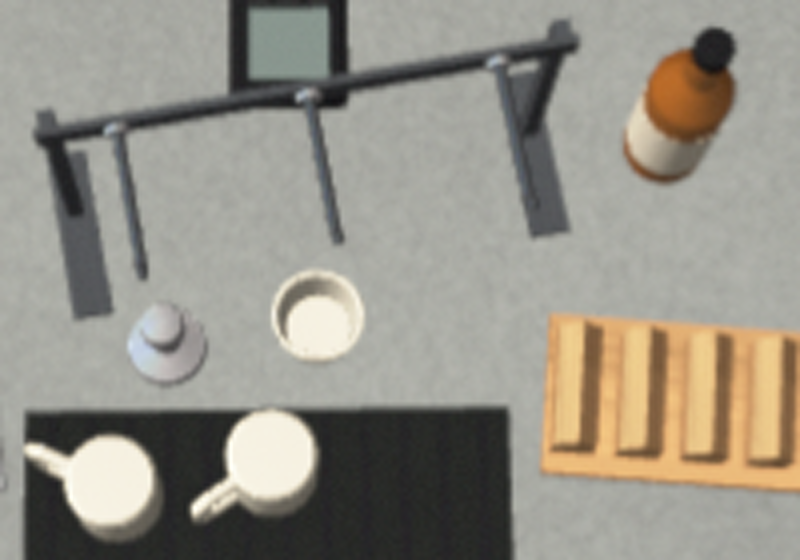

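Crop a shows five boards (top edges at full-image u≈145–215). Mug A is at (268,262) with its handle up-left; mug B is at (307,255) with its handle lower-left. Crop b shows the hook roots at (269,172), (317,164), (364,155) and the tips at (275,209), (324,200), (373,191).

```bash
python3 - <<'E'
from h import *
np.set_printoptions(suppress=True,precision=1)
c=ld("top0.pkl")
B=lambda l:[[240+a/4,140+b/4] for a,b in l]
A=lambda l:[[130+a/4,195+b/4] for a,b in l]
print("roots",plane(c,B([(115,128),(307,95),(497,62)]),202))
print("tips",plane(c,B([(140,272),(337,238),(533,204)]),208))
far=plane(c,A([(60,83),(128,69),(195,56),(263,49),(333,50)]),125); near=plane(c,A([(73,262),(143,246),(210,230),(276,224),(346,220)]),125)
print("boards far,near,mid\n",np.c_[far[:,:2],near[:,:2],(far+near)[:,:2]/2], np.degrees(np.arctan2(*(far-near).T[[1,0]])))
print("rack base",plane(c,A([(55,318),(443,267)]),3))
im=c["image"].astype(int); hsv=cv2.cvtColor(c["image"],cv2.COLOR_RGB2HSV)
print("mug base/ handle end",plane(c,A([(549,260),(711,233)]),78),plane(c,A([(470,231),(636,294)]),45))
print("mat",plane(c,A([(465,190),(465,362)]),3),plane(c,B([(508,408)]),3))
print("ramekin,tamper,syrup",plane(c,B([(318,316)]),42),plane(c,B([(167,345)]),20),plane(c,B([(713,50)]),210),"jug",plane(c,A([(340,460)]),100))
E
```

```text
roots [[ 684.5   95.9  202. ]
 [ 706.6  -32.2  202. ]
 [ 729.3 -159.9  202. ]]
tips [[ 583.3   78.2  208. ]
 [ 605.4  -50.7  208. ]
 [ 627.8 -180.1  208. ]]
boards far,near,mid
 [[587.5 446.2 461.  430.3 524.2 438.2]
 [597.  398.8 471.8 382.4 534.4 390.6]
 [605.9 352.1 482.6 336.6 544.3 344.4]
 [610.5 304.7 486.4 291.3 548.5 298. ]
 [609.3 255.7 488.9 243.3 549.1 249.5]] [7.2 7.5 7.2 6.2 5.9]
rack base [[440.4 479.7   3. ]
 [476.7 192.4   3. ]]
mug base/ handle end [[468.3 107.9  78. ]
 [486.7  -6.   78. ]] [[495.7 167.8  45. ]
 [448.9  48.2  45. ]]
mat [[534.6 177.1   3. ]
 [406.  175.1   3. ]] [[ 533.4 -182.2    3. ]]
ramekin,tamper,syrup [[595.  -40.8  42. ]] [[579.3  70.7  20. ]] [[ 734.3 -304.4  210. ]] jug [[327.3 247.6 100. ]]
```

Everything fits the given sizes: rack yaw ≈7°, stand ≈−5°, rail ≈10°, and two mugs. I'll go above the rack for a closer wrist look.

jog_arm(
  commands=[
    {"dx": 0.5,"dy": -0.6,"dz": -0.8,"gripper": 0.6},
    {"dx": 0.81,"dy": -0.97,"dz": -0.8},
    {"dx": 0.81,"dy": -0.97,"dz": -0.8},
    {"dx": 0.81,"dy": -0.97,"dz": -0.8},
    {"dx": 0.81,"dy": -0.97,"dz": -0.8},
    {"dx": 0.81,"dy": -0.97},
    {"dx": 0.81,"dy": -0.97},
    {"dx": 0.81,"dy": -0.97},
    {"dx": 0.81,"dy": -0.97},
    {"dx": 0.81,"dy": -0.97},
  ],
)

```text
schema error: expected keys dx, dy, dz, ax, ay, az, gripper
```

jog_arm(
  commands=[
    {"dx": 0.81,"dy": -0.97},
    {"dx": 0.81,"dy": -0.97},
    {"dx": 0.81,"dy": -0.97},
    {"dx": 0.81,"dy": -0.97},
    {"dx": 0.81,"dy": -0.97},
    {"dx": 0.81,"dy": -0.97},
    {"dx": 0.81,"dy": -0.97},
    {"dx": 0.81,"dy": -0.97},
    {"dx": 0.7,"dy": -0.5,"az": 0.86},
    {},
  ],
)

```text
schema error: expected keys dx, dy, dz, ax, ay, az, gripper
```

jog_arm(
  commands=[
    {"dx": 0.5,"dy": -0.6,"dz": -0.8,"ax": 0,"ay": 0,"az": 0,"gripper": 0.6},
    {"dx": 0.81,"dy": -0.97,"dz": -0.8,"ax": 0,"ay": 0,"az": 0,"gripper": 0.6},
    {"dx": 0.81,"dy": -0.97,"dz": -0.8,"ax": 0,"ay": 0,"az": 0,"gripper": 0.6},
    {"dx": 0.81,"dy": -0.97,"dz": -0.8,"ax": 0,"ay": 0,"az": 0,"gripper": 0.6},
    {"dx": 0.81,"dy": -0.97,"dz": -0.8,"ax": 0,"ay": 0,"az": 0,"gripper": 0.6},
    {"dx": 0.81,"dy": -0.97,"dz": 0,"ax": 0,"ay": 0,"az": 0,"gripper": 0.6},
    {"dx": 0.81,"dy": -0.97,"dz": 0,"ax": 0,"ay": 0,"az": 0,"gripper": 0.6},
    {"dx": 0.81,"dy": -0.97,"dz": 0,"ax": 0,"ay": 0,"az": 0,"gripper": 0.6},
    {"dx": 0.81,"dy": -0.97,"dz": 0,"ax": 0,"ay": 0,"az": 0,"gripper": 0.6},
    {"dx": 0.81,"dy": -0.97,"dz": 0,"ax": 0,"ay": 0,"az": 0,"gripper": 0.6},
  ],
)

```text
clock: 1.35
eef_pos: [348.3, -83.3, 373.4]
eef_rot: [3.142, -0.0, 0.277]
wrist_force: [-0.1, 0.7, 0.5]
finger_gap: 37.8
finger_force: 0.0
```

jog_arm(
  commands=[
    {"dx": 0.81,"dy": -0.97,"dz": 0,"ax": 0,"ay": 0,"az": 0,"gripper": 0.6},
    {"dx": 0.81,"dy": -0.97,"dz": 0,"ax": 0,"ay": 0,"az": 0,"gripper": 0.6},
    {"dx": 0.81,"dy": -0.97,"dz": 0,"ax": 0,"ay": 0,"az": 0,"gripper": 0.6},
    {"dx": 0.81,"dy": -0.97,"dz": 0,"ax": 0,"ay": 0,"az": 0,"gripper": 0.6},
    {"dx": 0.81,"dy": -0.97,"dz": 0,"ax": 0,"ay": 0,"az": 0,"gripper": 0.6},
    {"dx": 0.81,"dy": -0.97,"dz": 0,"ax": 0,"ay": 0,"az": 0,"gripper": 0.6},
    {"dx": 0.81,"dy": -0.97,"dz": 0,"ax": 0,"ay": 0,"az": 0,"gripper": 0.6},
    {"dx": 0.81,"dy": -0.97,"dz": 0,"ax": 0,"ay": 0,"az": 0,"gripper": 0.6},
    {"dx": 0.7,"dy": -0.5,"dz": 0,"ax": 0,"ay": 0,"az": 0.86,"gripper": 0.6},
    {"dx": 0,"dy": 0,"dz": 0,"ax": 0,"ay": 0,"az": 0,"gripper": 0.6},
  ],
)

```text
clock: 2.6
eef_pos: [534.5, 312.7, 371.3]
eef_rot: [3.141, 0.003, 0.127]
wrist_force: [0.2, -0.5, -1.0]
finger_gap: 37.6
finger_force: 0.0
```

```bash
python3 - <<'E'
from cell import manip,cams
from h import *
c=cams.camera("wrist");pickle.dump(c,open("w1.pkl","wb"));cv2.imwrite("pics/w1.png",c["image"][:,:,::-1])
np.set_printoptions(suppress=True,precision=2)
print(manip.read_state()["eef_pos"]);print(c["world_to_cam"],c["fx"])
E
```

```text
[534.09 311.76 372.16]
[[  0.13  -0.99   0.   242.36]
 [ -0.96  -0.12   0.25 488.05]
 [ -0.24  -0.03  -0.97 683.41]
 [  0.     0.     0.     1.  ]] 347.15253735554745
```

View pics/w1.png

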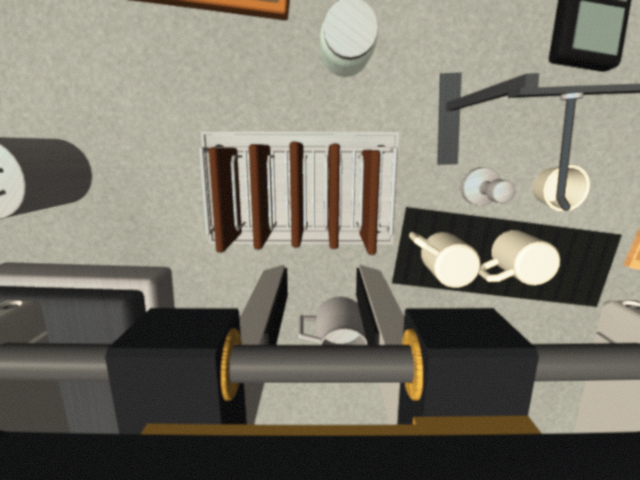

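The wrist view shows five boards with top strips at u≈215, 255, 296, 334, 372, far ends at v≈145. I'll fit their outer edges.

```bash
python3 - <<'E'
from h import *
np.set_printoptions(suppress=True,precision=1)
c=ld("w1.pkl");im=c["image"]
o,_=ray(c,[[320,240]]);print("cam",o)
hsv=cv2.cvtColor(im,cv2.COLOR_RGB2HSV)
m=cv2.inRange(hsv,(0,90,20),(20,255,140)); m[:135]=0;m[260:]=0;m[:,:200]=0;m[:,395:]=0
n,l,s,_=cv2.connectedComponentsWithStats(m)
R=np.radians(7.2);X=np.array([np.cos(R),np.sin(R)]);Y=np.array([-X[1],X[0]])
for i in sorted([i for i in range(1,n) if s[i,4]>200],key=lambda i:s[i,0]):
    vs,us=np.nonzero(l==i); L=[];Rr=[]
    for v in range(160,225):
        u=us[vs==v]
        if len(u): L.append((u.min()-.5,v));Rr.append((u.max()+.5,v))
    fl=plane(c,L,125)[:,:2];fr=plane(c,Rr,125)[:,:2]
    f=lambda p:np.degrees(np.arctan(np.polyfit(p[:,0],p[:,1],1)[0]))
    vt=vs.min(); ut=us[vs<=vt+1].mean(); P=plane(c,[[ut,vt-.5]],125)[0,:2]
    print(s[i],"L yaw %.1f y@540 %.1f"%(f(fl),np.polyval(np.polyfit(fl[:,0],fl[:,1],1),540)),"R yaw %.1f y@540 %.1f"%(f(fr),np.polyval(np.polyfit(fr[:,0],fr[:,1],1),540)),"far",P,"mid",P-65*X)
E
```

```text
cam [605.1 322.3 542.1]
[ 208  148   33  104 1993] L yaw 7.0 y@540 446.9 R yaw 7.0 y@540 423.5 far [591.  440.2] mid [526.5 432.1]
[ 249  145   21  104 1545] L yaw 7.3 y@540 398.9 R yaw 7.0 y@540 380.8 far [599.8 396.8] mid [535.3 388.6]
[ 290  142   13  105 1091] L yaw 7.1 y@540 350.7 R yaw 7.3 y@540 337.9 far [608.6 354.1] mid [544.1 345.9]
[ 328  144   11  105 1018] L yaw 6.4 y@540 306.0 R yaw 6.6 y@540 293.6 far [612.3 307.2] mid [547.8 299.1]
[ 360  151   19  103 1450] L yaw 7.6 y@540 262.9 R yaw 7.4 y@540 245.6 far [609.8 264.9] mid [545.3 256.8]
```

jog_arm(
  commands=[
    {"dx": 0.04,"dy": 0.76,"dz": 0.5,"ax": 0,"ay": 0,"az": 0,"gripper": 0.6},
    {"dx": 0.04,"dy": 0.76,"dz": 0.5,"ax": 0,"ay": 0,"az": 0,"gripper": 0.6},
    {"dx": 0,"dy": 0,"dz": 1,"ax": 0,"ay": 0,"az": 0,"gripper": 0.6},
    {"dx": 0,"dy": 0,"dz": 1,"ax": 0,"ay": 0,"az": 0,"gripper": 0.6},
    {"dx": 0,"dy": 0,"dz": 1,"ax": 0,"ay": 0,"az": 0,"gripper": 0.6},
    {"dx": 0,"dy": 0,"dz": 1,"ax": 0,"ay": 0,"az": 0,"gripper": 0.6},
    {"dx": 0,"dy": 0,"dz": 0.5,"ax": 0,"ay": 0,"az": 0,"gripper": 0.6},
    {"dx": 0,"dy": 0,"dz": 0,"ax": 0,"ay": 0,"az": 0,"gripper": 0.6},
  ],
)

```text
clock: 3.65
eef_pos: [544.1, 250.5, 152.8]
eef_rot: [3.141, 0.002, 0.128]
wrist_force: [0.3, 1.1, -0.6]
finger_gap: 37.3
finger_force: 0.0
```

jog_arm(
  commands=[
    {"dx": 0,"dy": -0.04,"dz": 0.7,"ax": 0,"ay": 0,"az": 0,"gripper": 0.6},
    {"dx": 0,"dy": 0,"dz": 0.7,"ax": 0,"ay": 0,"az": 0,"gripper": 0.6},
    {"dx": 0,"dy": 0,"dz": 0,"ax": 0,"ay": 0,"az": 0,"gripper": 1},
    {"dx": 0,"dy": 0,"dz": 0,"ax": 0,"ay": 0,"az": 0,"gripper": 1},
    {"dx": 0,"dy": 0,"dz": 0,"ax": 0,"ay": 0,"az": 0,"gripper": 1},
    {"dx": 0,"dy": 0,"dz": 0,"ax": 0,"ay": 0,"az": 0,"gripper": 1},
  ],
  squeeze=25,
)

```text
clock: 4.4
eef_pos: [545.5, 252.2, 99.2]
eef_rot: [3.14, -0.002, 0.127]
wrist_force: [-0.3, -7.6, 6.3]
finger_gap: 12.2
finger_force: 24.9
```

jog_arm(
  commands=[
    {"dx": 0,"dy": 0,"dz": -0.6,"ax": 0,"ay": 0,"az": 0,"gripper": 1},
    {"dx": 0,"dy": 0,"dz": -1,"ax": 0,"ay": 0,"az": 0,"gripper": 1},
    {"dx": 0,"dy": 0,"dz": -1,"ax": 0,"ay": 0,"az": 0,"gripper": 1},
    {"dx": -0.5,"dy": 0.3,"dz": -0.6,"ax": 0,"ay": 0,"az": 0,"gripper": 1},
    {"dx": -0.9,"dy": 0.8,"dz": 0,"ax": 0,"ay": 0,"az": 0,"gripper": 1},
    {"dx": -0.5,"dy": 0.9,"dz": 0,"ax": 0,"ay": 0,"az": 0,"gripper": 1},
    {"dx": -0.13,"dy": 1,"dz": 0,"ax": 0,"ay": 0,"az": 0,"gripper": 1},
    {"dx": -0.13,"dy": 1,"dz": 0,"ax": 0,"ay": 0,"az": 0,"gripper": 1},
    {"dx": -0.13,"dy": 1,"dz": 0,"ax": 0,"ay": 0,"az": 0,"gripper": 1},
    {"dx": -0.13,"dy": 1,"dz": 0,"ax": 0,"ay": 0,"az": 0,"gripper": 1},
  ],
)

```text
clock: 5.65
eef_pos: [478.9, 1.5, 226.4]
eef_rot: [3.141, -0.001, 0.127]
wrist_force: [0.7, -0.6, -1.6]
finger_gap: 12.0
finger_force: 25.0
```

jog_arm(
  commands=[
    {"dx": -0.13,"dy": 1,"dz": 0,"ax": 0,"ay": 0,"az": 0.5,"gripper": 1},
    {"dx": -0.1,"dy": 1,"dz": 0,"ax": 0,"ay": 0,"az": 0.7,"gripper": 1},
    {"dx": 0,"dy": 0.5,"dz": 0,"ax": 0,"ay": 0,"az": 0,"gripper": 1},
    {"dx": 0,"dy": 0,"dz": 0,"ax": 0,"ay": 0,"az": 0,"gripper": 1},
  ],
)

```text
clock: 6.15
eef_pos: [474.7, -98.5, 226.1]
eef_rot: [3.141, -0.001, -0.084]
wrist_force: [0.2, 0.2, -2.6]
finger_gap: 11.8
finger_force: 25.0
```

```bash
python3 - <<'E'
from cell import manip,cams
from h import *
c=cams.camera("wrist");pickle.dump(c,open("w2.pkl","wb"));cv2.imwrite("pics/w2.png",c["image"][:,:,::-1])
E
```

```text
(no output)
```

View pics/w2.png

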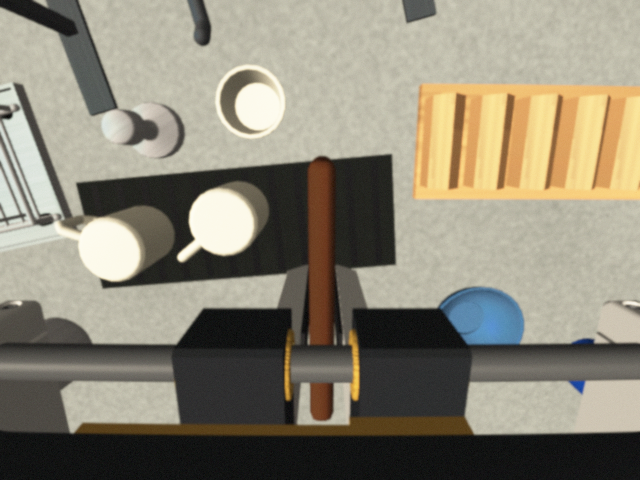

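The wrist view shows the board held upright. The stand plank's left corners are at (421,84) and (414,198), and its far and near edges run off to the right at v≈86 and 199.

```bash
python3 - <<'E'
from h import *
np.set_printoptions(suppress=True,precision=1)
c=ld("w2.pkl")
hsv=cv2.cvtColor(c["image"],cv2.COLOR_RGB2HSV)
m=cv2.inRange(hsv,(8,80,110),(28,255,255));m[:,:400]=0;m[230:]=0;m[:60]=0
far=[];near=[];lf=[]
for u in range(430,636,4):
    v=np.nonzero(m[:,u])[0]; far.append((u,v.min()-.5));near.append((u,v.max()+.5))
for v in range(95,190,4):
    u=np.nonzero(m[v])[0]; lf.append((u.min()-.5,v))
F,N,L=[plane(c,p,12)[:,:2] for p in (far,near,lf)]
for n,p in (("far",F),("near",N)): k=np.polyfit(p[:,1],p[:,0],1);print(n,"slope deg",-np.degrees(np.arctan(k[0])),np.polyval(k,-349))
k=np.polyfit(L[:,0],L[:,1],1);print("left",np.degrees(np.arctan(k[0])),"y@530",np.polyval(k,530))
t=ld("top0.pkl")
m=cv2.inRange(cv2.cvtColor(t["image"],cv2.COLOR_RGB2HSV),(8,90,120),(25,255,255));m[:,:370]=0;m[:,478:]=0;m[:212]=0;m[270:]=0
for s in (1,-1):
    q=[]
    for v in range(228,256,2):
        u=np.nonzero(m[v])[0]; q.append((u.min()-.5 if s>0 else u.max()+.5,v))
    q=plane(t,q,12);k=np.polyfit(q[:,0],q[:,1],1);print("top side",np.degrees(np.arctan(k[0])),np.polyval(k,530))
E
```

```text
far slope deg -4.79415297314994 591.7825331844895
near slope deg -5.046875134504504 470.9681447510336
left -5.011327732672596 y@530 -203.9299566166184
top side -5.090433734534064 -206.71435224593597
top side -3.4262984551617905 -490.2300981096624
```

jog_arm(
  commands=[
    {"dx": 0.21,"dy": 0.94,"dz": 0,"ax": 0,"ay": 0,"az": 0,"gripper": 1},
    {"dx": 0.21,"dy": 0.94,"dz": 0,"ax": 0,"ay": 0,"az": 0,"gripper": 1},
    {"dx": 0.21,"dy": 0.94,"dz": 0,"ax": 0,"ay": 0,"az": 0,"gripper": 1},
    {"dx": 0.21,"dy": 0.94,"dz": 0,"ax": 0,"ay": 0,"az": 0,"gripper": 1},
    {"dx": 0.21,"dy": 0.94,"dz": 0,"ax": 0,"ay": 0,"az": 0,"gripper": 1},
    {"dx": 0.21,"dy": 0.94,"dz": 0,"ax": 0,"ay": 0,"az": 0,"gripper": 1},
    {"dx": 0.21,"dy": 0.94,"dz": 0,"ax": 0,"ay": 0,"az": 0,"gripper": 1},
    {"dx": 0.21,"dy": 0.94,"dz": 0.5,"ax": 0,"ay": 0,"az": 0,"gripper": 1},
    {"dx": 0.21,"dy": 0.94,"dz": 0.9,"ax": 0,"ay": 0,"az": 0,"gripper": 1},
    {"dx": 0,"dy": 0,"dz": 0.9,"ax": 0,"ay": 0,"az": 0,"gripper": 1},
  ],
)

```text
clock: 7.45
eef_pos: [522.6, -442.1, 131.9]
eef_rot: [3.141, -0.0, -0.083]
wrist_force: [-0.2, 0.3, -1.7]
finger_gap: 11.8
finger_force: 25.0
```

jog_arm(
  commands=[
    {"dx": 0,"dy": 0,"dz": 0.4,"ax": 0,"ay": 0,"az": 0,"gripper": 1},
    {"dx": 0,"dy": 0,"dz": 0.4,"ax": 0,"ay": 0,"az": 0,"gripper": 1},
    {"dx": 0,"dy": 0,"dz": 0.15,"ax": 0,"ay": 0,"az": 0,"gripper": 1},
    {"dx": 0,"dy": 0,"dz": 0,"ax": 0,"ay": 0,"az": 0,"gripper": 1},
  ],
)

```text
clock: 7.95
eef_pos: [522.9, -441.4, 96.2]
eef_rot: [3.139, -0.001, -0.082]
wrist_force: [0.8, -8.3, -6.9]
finger_gap: 12.1
finger_force: 25.0
```

jog_arm(
  commands=[
    {"dx": 0,"dy": 0.04,"dz": 0,"ax": 0,"ay": 0,"az": 0,"gripper": 1},
    {"dx": 0,"dy": 0,"dz": 0.1,"ax": 0,"ay": 0,"az": 0,"gripper": 1},
    {"dx": 0,"dy": 0,"dz": 0,"ax": 0,"ay": 0,"az": 0,"gripper": 1},
  ],
)

```text
clock: 8.32
eef_pos: [522.3, -442.1, 91.3]
eef_rot: [-3.141, 0.0, -0.082]
wrist_force: [-0.1, 0.4, -0.9]
finger_gap: 12.1
finger_force: 25.0
```

jog_arm(
  commands=[
    {"dx": 0,"dy": 0,"dz": 0,"ax": 0,"ay": 0,"az": 0,"gripper": 0.6},
    {"dx": 0,"dy": 0,"dz": 0,"ax": 0,"ay": 0,"az": 0,"gripper": 0.6},
    {"dx": 0,"dy": 0,"dz": 0,"ax": 0,"ay": 0,"az": 0,"gripper": 0.6},
    {"dx": 0,"dy": 0,"dz": -0.8,"ax": 0,"ay": 0,"az": 0,"gripper": 0.6},
    {"dx": 0,"dy": 0,"dz": -1,"ax": 0,"ay": 0,"az": 0,"gripper": 0.6},
    {"dx": -0.05,"dy": -0.98,"dz": -0.9,"ax": 0,"ay": 0,"az": 0,"gripper": 0.6},
    {"dx": -0.05,"dy": -0.98,"dz": 0,"ax": 0,"ay": 0,"az": 0,"gripper": 0.6},
    {"dx": -0.05,"dy": -0.98,"dz": 0,"ax": 0,"ay": 0,"az": 0,"gripper": 0.6},
    {"dx": -0.05,"dy": -0.98,"dz": 0,"ax": 0,"ay": 0,"az": 0,"gripper": 0.6},
    {"dx": -0.05,"dy": -0.98,"dz": 0,"ax": 0,"ay": 0,"az": 0,"gripper": 0.6},
  ],
)

```text
clock: 9.57
eef_pos: [528.2, -245.3, 199.7]
eef_rot: [3.141, -0.0, -0.083]
wrist_force: [0.8, -0.1, 0.6]
finger_gap: 37.3
finger_force: 0.0
```

jog_arm(
  commands=[
    {"dx": -0.05,"dy": -0.98,"dz": 0,"ax": 0,"ay": 0,"az": 0,"gripper": 0.6},
    {"dx": -0.05,"dy": -0.98,"dz": 0,"ax": 0,"ay": 0,"az": 0,"gripper": 0.6},
    {"dx": -0.05,"dy": -0.98,"dz": 0,"ax": 0,"ay": 0,"az": 0,"gripper": 0.6},
    {"dx": -0.05,"dy": -0.98,"dz": 0,"ax": 0,"ay": 0,"az": 0,"gripper": 0.6},
    {"dx": -0.05,"dy": -0.98,"dz": 0,"ax": 0,"ay": 0,"az": 0,"gripper": 0.6},
    {"dx": -0.05,"dy": -0.98,"dz": 0,"ax": 0,"ay": 0,"az": 0,"gripper": 0.6},
    {"dx": -0.05,"dy": -0.98,"dz": 0,"ax": 0,"ay": 0,"az": 0,"gripper": 0.6},
    {"dx": -0.05,"dy": -0.98,"dz": 0,"ax": 0,"ay": 0,"az": 0,"gripper": 0.6},
    {"dx": -0.05,"dy": -0.98,"dz": 0,"ax": 0,"ay": 0,"az": 0,"gripper": 0.6},
    {"dx": -0.05,"dy": -0.98,"dz": 0,"ax": 0,"ay": 0,"az": 0,"gripper": 0.6},
  ],
)

```text
clock: 10.82
eef_pos: [540.7, 147.1, 199.7]
eef_rot: [-3.141, -0.0, -0.083]
wrist_force: [0.5, -0.6, 0.0]
finger_gap: 37.3
finger_force: 0.0
```

jog_arm(
  commands=[
    {"dx": -0.05,"dy": -0.98,"dz": 0,"ax": 0,"ay": 0,"az": 0,"gripper": 0.6},
    {"dx": -0.05,"dy": -0.98,"dz": 0,"ax": 0,"ay": 0,"az": 0,"gripper": 0.6},
    {"dx": -0.05,"dy": -0.98,"dz": 0,"ax": 0,"ay": 0,"az": 0,"gripper": 0.6},
    {"dx": -0.05,"dy": -0.98,"dz": 0,"ax": 0,"ay": 0,"az": 0,"gripper": 0.6},
    {"dx": 0,"dy": 0,"dz": 0.5,"ax": 0,"ay": 0,"az": -0.6,"gripper": 0.6},
    {"dx": 0,"dy": 0,"dz": 0.7,"ax": 0,"ay": 0,"az": -0.6,"gripper": 0.6},
    {"dx": 0,"dy": 0,"dz": 0,"ax": 0,"ay": 0,"az": 0,"gripper": 0.6},
  ],
)

```text
clock: 11.7
eef_pos: [544.9, 302.3, 149.7]
eef_rot: [3.14, 0.003, 0.126]
wrist_force: [-0.8, 0.6, 1.0]
finger_gap: 37.4
finger_force: 0.0
```

jog_arm(
  commands=[
    {"dx": 0.08,"dy": 0.05,"dz": 0.6,"ax": 0,"ay": 0,"az": 0,"gripper": 0.6},
    {"dx": 0,"dy": 0,"dz": 0.65,"ax": 0,"ay": 0,"az": 0,"gripper": 0.6},
    {"dx": 0,"dy": 0,"dz": 0,"ax": 0,"ay": 0,"az": 0,"gripper": 1},
    {"dx": 0,"dy": 0,"dz": 0,"ax": 0,"ay": 0,"az": 0,"gripper": 1},
    {"dx": 0,"dy": 0,"dz": 0,"ax": 0,"ay": 0,"az": 0,"gripper": 1},
    {"dx": 0,"dy": 0,"dz": 0,"ax": 0,"ay": 0,"az": 0,"gripper": 1},
  ],
)

```text
clock: 12.45
eef_pos: [549.9, 300.8, 103.0]
eef_rot: [3.141, -0.002, 0.126]
wrist_force: [-0.9, -4.5, 6.8]
finger_gap: 11.6
finger_force: 25.0
```

```bash
python3 - <<'E'
from cell import cams
from h import *
c=cams.camera("top");pickle.dump(c,open("t1.pkl","wb"));crop(c,370,190,490,280,5,"pics/t1.png")
E
```

```text
(no output)
```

View pics/t1.png

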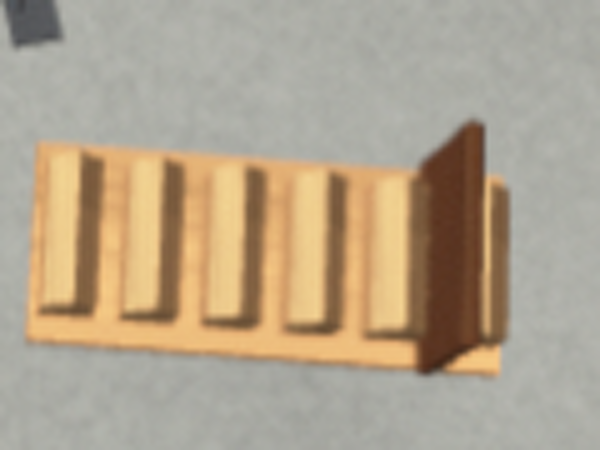

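jog_arm(
  commands=[
    {"dx": 0,"dy": 0,"dz": -0.6,"ax": 0,"ay": 0,"az": 0,"gripper": 1},
    {"dx": 0,"dy": 0,"dz": -1,"ax": 0,"ay": 0,"az": 0,"gripper": 1},
    {"dx": 0,"dy": 0,"dz": -1,"ax": 0,"ay": 0,"az": 0,"gripper": 1},
    {"dx": -0.5,"dy": 0.3,"dz": -0.6,"ax": 0,"ay": 0,"az": 0,"gripper": 1},
    {"dx": -0.9,"dy": 0.8,"dz": 0,"ax": 0,"ay": 0,"az": 0,"gripper": 1},
    {"dx": -0.5,"dy": 0.9,"dz": 0,"ax": 0,"ay": 0,"az": 0,"gripper": 1},
    {"dx": -0.13,"dy": 1,"dz": 0,"ax": 0,"ay": 0,"az": 0,"gripper": 1},
    {"dx": -0.13,"dy": 1,"dz": 0,"ax": 0,"ay": 0,"az": 0,"gripper": 1},
    {"dx": -0.13,"dy": 1,"dz": 0,"ax": 0,"ay": 0,"az": 0,"gripper": 1},
    {"dx": -0.13,"dy": 1,"dz": 0,"ax": 0,"ay": 0,"az": 0,"gripper": 1},
  ],
)

```text
clock: 13.75
eef_pos: [483.3, 49.6, 230.1]
eef_rot: [-3.141, -0.001, 0.127]
wrist_force: [0.4, -0.4, -1.4]
finger_gap: 11.5
finger_force: 25.0
```

jog_arm(
  commands=[
    {"dx": -0.13,"dy": 1,"dz": 0,"ax": 0,"ay": 0,"az": 0.5,"gripper": 1},
    {"dx": -0.1,"dy": 1,"dz": 0,"ax": 0,"ay": 0,"az": 0.7,"gripper": 1},
    {"dx": 0,"dy": 0.5,"dz": 0,"ax": 0,"ay": 0,"az": 0,"gripper": 1},
  ],
)

```text
clock: 14.12
eef_pos: [479.1, -51.2, 230.0]
eef_rot: [3.142, -0.001, -0.086]
wrist_force: [-0.4, 0.3, -1.9]
finger_gap: 12.0
finger_force: 25.0
```

jog_arm(
  commands=[
    {"dx": 0.21,"dy": 0.94,"dz": 0,"ax": 0,"ay": 0,"az": 0,"gripper": 1},
    {"dx": 0.21,"dy": 0.94,"dz": 0,"ax": 0,"ay": 0,"az": 0,"gripper": 1},
    {"dx": 0.21,"dy": 0.94,"dz": 0,"ax": 0,"ay": 0,"az": 0,"gripper": 1},
    {"dx": 0.21,"dy": 0.94,"dz": 0,"ax": 0,"ay": 0,"az": 0,"gripper": 1},
    {"dx": 0.21,"dy": 0.94,"dz": 0,"ax": 0,"ay": 0,"az": 0,"gripper": 1},
    {"dx": 0.21,"dy": 0.94,"dz": 0,"ax": 0,"ay": 0,"az": 0,"gripper": 1},
    {"dx": 0.21,"dy": 0.94,"dz": 0,"ax": 0,"ay": 0,"az": 0,"gripper": 1},
    {"dx": 0.21,"dy": 0.94,"dz": 0,"ax": 0,"ay": 0,"az": 0,"gripper": 1},
    {"dx": 0.21,"dy": 0.94,"dz": 0,"ax": 0,"ay": 0,"az": 0,"gripper": 1},
    {"dx": 0,"dy": 0,"dz": 0,"ax": 0,"ay": 0,"az": 0,"gripper": 1},
  ],
)

```text
clock: 15.38
eef_pos: [526.2, -395.0, 229.0]
eef_rot: [-3.141, 0.0, -0.085]
wrist_force: [0.5, 0.0, -1.8]
finger_gap: 12.2
finger_force: 25.0
```

jog_arm(
  commands=[
    {"dx": 0,"dy": 0,"dz": 0.9,"ax": 0,"ay": 0,"az": 0,"gripper": 1},
    {"dx": 0,"dy": 0,"dz": 0.9,"ax": 0,"ay": 0,"az": 0,"gripper": 1},
    {"dx": 0,"dy": 0,"dz": 0.7,"ax": 0,"ay": 0,"az": 0,"gripper": 1},
    {"dx": 0,"dy": 0,"dz": 0.4,"ax": 0,"ay": 0,"az": 0,"gripper": 1},
    {"dx": 0,"dy": 0,"dz": 0.4,"ax": 0,"ay": 0,"az": 0,"gripper": 1},
    {"dx": 0,"dy": 0,"dz": 0,"ax": 0,"ay": 0,"az": 0,"gripper": 1},
  ],
)

```text
clock: 16.12
eef_pos: [526.4, -393.3, 96.6]
eef_rot: [3.141, 0.0, -0.083]
wrist_force: [-0.6, -6.9, -5.4]
finger_gap: 11.9
finger_force: 25.0
```

jog_arm(
  commands=[
    {"dx": 0,"dy": 0.04,"dz": 0,"ax": 0,"ay": 0,"az": 0,"gripper": 1},
    {"dx": 0,"dy": 0,"dz": 0.05,"ax": 0,"ay": 0,"az": 0,"gripper": 1},
    {"dx": 0,"dy": 0,"dz": 0,"ax": 0,"ay": 0,"az": 0,"gripper": 1},
  ],
)

```text
clock: 16.5
eef_pos: [526.6, -394.2, 95.3]
eef_rot: [-3.141, 0.0, -0.082]
wrist_force: [-0.4, -0.2, -1.4]
finger_gap: 11.8
finger_force: 25.0
```

jog_arm(
  commands=[
    {"dx": 0,"dy": 0,"dz": 0,"ax": 0,"ay": 0,"az": 0,"gripper": 0.6},
    {"dx": 0,"dy": 0,"dz": 0,"ax": 0,"ay": 0,"az": 0,"gripper": 0.6},
    {"dx": 0,"dy": 0,"dz": 0,"ax": 0,"ay": 0,"az": 0,"gripper": 0.6},
    {"dx": 0,"dy": 0,"dz": -0.8,"ax": 0,"ay": 0,"az": 0,"gripper": 0.6},
    {"dx": 0,"dy": 0,"dz": -1,"ax": 0,"ay": 0,"az": 0,"gripper": 0.6},
    {"dx": -0.05,"dy": -0.98,"dz": -0.9,"ax": 0,"ay": 0,"az": 0,"gripper": 0.6},
    {"dx": -0.05,"dy": -0.98,"dz": 0,"ax": 0,"ay": 0,"az": 0,"gripper": 0.6},
    {"dx": -0.05,"dy": -0.98,"dz": 0,"ax": 0,"ay": 0,"az": 0,"gripper": 0.6},
    {"dx": -0.05,"dy": -0.98,"dz": 0,"ax": 0,"ay": 0,"az": 0,"gripper": 0.6},
    {"dx": -0.05,"dy": -0.98,"dz": 0,"ax": 0,"ay": 0,"az": 0,"gripper": 0.6},
  ],
)

```text
clock: 17.75
eef_pos: [532.7, -197.3, 203.7]
eef_rot: [3.141, -0.0, -0.083]
wrist_force: [-0.4, -0.1, 0.4]
finger_gap: 37.4
finger_force: 0.0
```

jog_arm(
  commands=[
    {"dx": -0.05,"dy": -0.98,"dz": 0,"ax": 0,"ay": 0,"az": 0,"gripper": 0.6},
    {"dx": -0.05,"dy": -0.98,"dz": 0,"ax": 0,"ay": 0,"az": 0,"gripper": 0.6},
    {"dx": -0.05,"dy": -0.98,"dz": 0,"ax": 0,"ay": 0,"az": 0,"gripper": 0.6},
    {"dx": -0.05,"dy": -0.98,"dz": 0,"ax": 0,"ay": 0,"az": 0,"gripper": 0.6},
    {"dx": -0.05,"dy": -0.98,"dz": 0,"ax": 0,"ay": 0,"az": 0,"gripper": 0.6},
    {"dx": -0.05,"dy": -0.98,"dz": 0,"ax": 0,"ay": 0,"az": 0,"gripper": 0.6},
    {"dx": -0.05,"dy": -0.98,"dz": 0,"ax": 0,"ay": 0,"az": 0,"gripper": 0.6},
    {"dx": -0.05,"dy": -0.98,"dz": 0,"ax": 0,"ay": 0,"az": 0,"gripper": 0.6},
    {"dx": -0.05,"dy": -0.98,"dz": 0,"ax": 0,"ay": 0,"az": 0,"gripper": 0.6},
    {"dx": -0.05,"dy": -0.98,"dz": 0,"ax": 0,"ay": 0,"az": 0,"gripper": 0.6},
  ],
)

```text
clock: 19.0
eef_pos: [545.1, 195.1, 203.6]
eef_rot: [-3.141, -0.0, -0.083]
wrist_force: [0.2, 0.5, 0.6]
finger_gap: 37.5
finger_force: 0.0
```

jog_arm(
  commands=[
    {"dx": -0.05,"dy": -0.98,"dz": 0,"ax": 0,"ay": 0,"az": 0,"gripper": 0.6},
    {"dx": -0.05,"dy": -0.98,"dz": 0,"ax": 0,"ay": 0,"az": 0,"gripper": 0.6},
    {"dx": -0.05,"dy": -0.98,"dz": 0,"ax": 0,"ay": 0,"az": 0,"gripper": 0.6},
    {"dx": -0.17,"dy": -0.84,"dz": 0,"ax": 0,"ay": 0,"az": 0,"gripper": 0.6},
    {"dx": 0,"dy": 0,"dz": 0.5,"ax": 0,"ay": 0,"az": -0.6,"gripper": 0.6},
    {"dx": 0,"dy": 0,"dz": 0.8,"ax": 0,"ay": 0,"az": -0.6,"gripper": 0.6},
    {"dx": 0,"dy": 0,"dz": 0,"ax": 0,"ay": 0,"az": 0,"gripper": 0.6},
  ],
)

```text
clock: 19.88
eef_pos: [544.1, 345.1, 149.4]
eef_rot: [3.14, 0.004, 0.126]
wrist_force: [-0.1, 0.6, -0.0]
finger_gap: 37.8
finger_force: 0.0
```

jog_arm(
  commands=[
    {"dx": 0,"dy": 0,"dz": 0.6,"ax": 0,"ay": 0,"az": 0,"gripper": 0.6},
    {"dx": 0,"dy": 0,"dz": 0.65,"ax": 0,"ay": 0,"az": 0,"gripper": 0.6},
    {"dx": 0,"dy": 0,"dz": 0,"ax": 0,"ay": 0,"az": 0,"gripper": 1},
    {"dx": 0,"dy": 0,"dz": 0,"ax": 0,"ay": 0,"az": 0,"gripper": 1},
    {"dx": 0,"dy": 0,"dz": 0,"ax": 0,"ay": 0,"az": 0,"gripper": 1},
    {"dx": 0,"dy": 0,"dz": 0,"ax": 0,"ay": 0,"az": 0,"gripper": 1},
  ],
)

```text
clock: 20.62
eef_pos: [545.6, 345.8, 103.1]
eef_rot: [-3.141, -0.002, 0.126]
wrist_force: [-0.9, -0.6, 7.4]
finger_gap: 11.7
finger_force: 25.0
```

jog_arm(
  commands=[
    {"dx": 0,"dy": 0,"dz": -0.6,"ax": 0,"ay": 0,"az": 0,"gripper": 1},
    {"dx": 0,"dy": 0,"dz": -1,"ax": 0,"ay": 0,"az": 0,"gripper": 1},
    {"dx": 0,"dy": 0,"dz": -1,"ax": 0,"ay": 0,"az": 0,"gripper": 1},
    {"dx": -0.5,"dy": 0.3,"dz": -0.6,"ax": 0,"ay": 0,"az": 0,"gripper": 1},
    {"dx": -0.9,"dy": 0.8,"dz": 0,"ax": 0,"ay": 0,"az": 0,"gripper": 1},
    {"dx": -0.5,"dy": 0.9,"dz": 0,"ax": 0,"ay": 0,"az": 0,"gripper": 1},
    {"dx": -0.13,"dy": 1,"dz": 0,"ax": 0,"ay": 0,"az": 0,"gripper": 1},
    {"dx": -0.13,"dy": 1,"dz": 0,"ax": 0,"ay": 0,"az": 0,"gripper": 1},
    {"dx": -0.13,"dy": 1,"dz": 0,"ax": 0,"ay": 0,"az": 0,"gripper": 1},
    {"dx": -0.13,"dy": 1,"dz": 0,"ax": 0,"ay": 0,"az": 0,"gripper": 1},
  ],
)

```text
clock: 21.88
eef_pos: [479.1, 94.0, 230.0]
eef_rot: [-3.142, -0.001, 0.127]
wrist_force: [0.7, 0.7, -1.5]
finger_gap: 11.7
finger_force: 25.0
```

jog_arm(
  commands=[
    {"dx": -0.13,"dy": 1,"dz": 0,"ax": 0,"ay": 0,"az": 0.5,"gripper": 1},
    {"dx": -0.1,"dy": 1,"dz": 0,"ax": 0,"ay": 0,"az": 0.7,"gripper": 1},
    {"dx": 0,"dy": 0.5,"dz": 0,"ax": 0,"ay": 0,"az": 0,"gripper": 1},
  ],
)

```text
clock: 22.25
eef_pos: [474.9, -6.9, 229.9]
eef_rot: [3.141, -0.001, -0.086]
wrist_force: [0.4, -0.3, -1.2]
finger_gap: 11.8
finger_force: 25.0
```

jog_arm(
  commands=[
    {"dx": 0.21,"dy": 0.94,"dz": 0,"ax": 0,"ay": 0,"az": 0,"gripper": 1},
    {"dx": 0.21,"dy": 0.94,"dz": 0,"ax": 0,"ay": 0,"az": 0,"gripper": 1},
    {"dx": 0.21,"dy": 0.94,"dz": 0,"ax": 0,"ay": 0,"az": 0,"gripper": 1},
    {"dx": 0.21,"dy": 0.94,"dz": 0,"ax": 0,"ay": 0,"az": 0,"gripper": 1},
    {"dx": 0.21,"dy": 0.94,"dz": 0,"ax": 0,"ay": 0,"az": 0,"gripper": 1},
    {"dx": 0.21,"dy": 0.94,"dz": 0,"ax": 0,"ay": 0,"az": 0,"gripper": 1},
    {"dx": 0.21,"dy": 0.94,"dz": 0,"ax": 0,"ay": 0,"az": 0,"gripper": 1},
    {"dx": 0.21,"dy": 0.94,"dz": 0,"ax": 0,"ay": 0,"az": 0,"gripper": 1},
    {"dx": 0.46,"dy": 0.81,"dz": 0,"ax": 0,"ay": 0,"az": 0,"gripper": 1},
    {"dx": 0,"dy": 0,"dz": 0,"ax": 0,"ay": 0,"az": 0,"gripper": 1},
  ],
)

```text
clock: 23.5
eef_pos: [532.8, -346.0, 228.9]
eef_rot: [-3.141, 0.001, -0.085]
wrist_force: [-0.6, -0.5, -1.1]
finger_gap: 11.6
finger_force: 25.0
```

jog_arm(
  commands=[
    {"dx": 0,"dy": 0.05,"dz": 0.9,"ax": 0,"ay": 0,"az": 0,"gripper": 1},
    {"dx": 0,"dy": 0,"dz": 0.9,"ax": 0,"ay": 0,"az": 0,"gripper": 1},
    {"dx": 0,"dy": 0,"dz": 0.7,"ax": 0,"ay": 0,"az": 0,"gripper": 1},
    {"dx": 0,"dy": 0,"dz": 0.4,"ax": 0,"ay": 0,"az": 0,"gripper": 1},
    {"dx": 0,"dy": 0,"dz": 0.4,"ax": 0,"ay": 0,"az": 0,"gripper": 1},
    {"dx": 0,"dy": 0,"dz": 0,"ax": 0,"ay": 0,"az": 0,"gripper": 1},
  ],
)

```text
clock: 24.25
eef_pos: [532.3, -346.2, 96.5]
eef_rot: [-3.142, 0.001, -0.083]
wrist_force: [0.2, -3.7, -3.7]
finger_gap: 11.9
finger_force: 25.0
```

jog_arm(
  commands=[
    {"dx": 0,"dy": 0.02,"dz": 0.04,"ax": 0,"ay": 0,"az": 0,"gripper": 1},
    {"dx": 0,"dy": 0,"dz": 0,"ax": 0,"ay": 0,"az": 0,"gripper": 0.6},
    {"dx": 0,"dy": 0,"dz": 0,"ax": 0,"ay": 0,"az": 0,"gripper": 0.6},
    {"dx": 0,"dy": 0,"dz": 0,"ax": 0,"ay": 0,"az": 0,"gripper": 0.6},
    {"dx": 0,"dy": 0,"dz": -0.8,"ax": 0,"ay": 0,"az": 0,"gripper": 0.6},
    {"dx": 0,"dy": 0,"dz": -1,"ax": 0,"ay": 0,"az": 0,"gripper": 0.6},
    {"dx": -0.05,"dy": -0.98,"dz": -0.9,"ax": 0,"ay": 0,"az": 0,"gripper": 0.6},
    {"dx": -0.05,"dy": -0.98,"dz": 0,"ax": 0,"ay": 0,"az": 0,"gripper": 0.6},
    {"dx": -0.05,"dy": -0.98,"dz": 0,"ax": 0,"ay": 0,"az": 0,"gripper": 0.6},
    {"dx": -0.05,"dy": -0.98,"dz": 0,"ax": 0,"ay": 0,"az": 0,"gripper": 0.6},
  ],
)

```text
clock: 25.5
eef_pos: [537.5, -188.9, 204.1]
eef_rot: [3.142, -0.0, -0.083]
wrist_force: [1.4, 0.5, -0.9]
finger_gap: 37.5
finger_force: 0.0
```

jog_arm(
  commands=[
    {"dx": -0.05,"dy": -0.98,"dz": 0,"ax": 0,"ay": 0,"az": 0,"gripper": 0.6},
    {"dx": -0.05,"dy": -0.98,"dz": 0,"ax": 0,"ay": 0,"az": 0,"gripper": 0.6},
    {"dx": -0.05,"dy": -0.98,"dz": 0,"ax": 0,"ay": 0,"az": 0,"gripper": 0.6},
    {"dx": -0.05,"dy": -0.98,"dz": 0,"ax": 0,"ay": 0,"az": 0,"gripper": 0.6},
    {"dx": -0.05,"dy": -0.98,"dz": 0,"ax": 0,"ay": 0,"az": 0,"gripper": 0.6},
    {"dx": -0.05,"dy": -0.98,"dz": 0,"ax": 0,"ay": 0,"az": 0,"gripper": 0.6},
    {"dx": -0.05,"dy": -0.98,"dz": 0,"ax": 0,"ay": 0,"az": 0,"gripper": 0.6},
    {"dx": -0.05,"dy": -0.98,"dz": 0,"ax": 0,"ay": 0,"az": 0,"gripper": 0.6},
    {"dx": -0.05,"dy": -0.98,"dz": 0,"ax": 0,"ay": 0,"az": 0,"gripper": 0.6},
    {"dx": -0.05,"dy": -0.98,"dz": 0,"ax": 0,"ay": 0,"az": 0,"gripper": 0.6},
  ],
)

```text
clock: 26.75
eef_pos: [550.0, 203.5, 204.1]
eef_rot: [-3.141, -0.0, -0.083]
wrist_force: [-0.3, -0.5, 0.3]
finger_gap: 38.0
finger_force: 0.0
```

jog_arm(
  commands=[
    {"dx": -0.05,"dy": -0.98,"dz": 0,"ax": 0,"ay": 0,"az": 0,"gripper": 0.6},
    {"dx": -0.05,"dy": -0.98,"dz": 0,"ax": 0,"ay": 0,"az": 0,"gripper": 0.6},
    {"dx": -0.05,"dy": -0.98,"dz": 0,"ax": 0,"ay": 0,"az": 0,"gripper": 0.6},
    {"dx": -0.05,"dy": -0.98,"dz": 0,"ax": 0,"ay": 0,"az": 0,"gripper": 0.6},
    {"dx": -0.53,"dy": -0.81,"dz": 0,"ax": 0,"ay": 0,"az": 0,"gripper": 0.6},
    {"dx": 0,"dy": 0,"dz": 0.5,"ax": 0,"ay": 0,"az": -0.6,"gripper": 0.6},
    {"dx": 0,"dy": 0,"dz": 0.8,"ax": 0,"ay": 0,"az": -0.6,"gripper": 0.6},
    {"dx": 0,"dy": 0,"dz": 0,"ax": 0,"ay": 0,"az": 0,"gripper": 0.6},
  ],
)

```text
clock: 27.75
eef_pos: [535.7, 392.6, 149.7]
eef_rot: [3.14, 0.004, 0.126]
wrist_force: [-0.3, -0.2, 0.4]
finger_gap: 37.4
finger_force: 0.0
```

jog_arm(
  commands=[
    {"dx": 0,"dy": 0,"dz": 0.6,"ax": 0,"ay": 0,"az": 0,"gripper": 0.6},
    {"dx": 0,"dy": 0,"dz": 0.65,"ax": 0,"ay": 0,"az": 0,"gripper": 0.6},
    {"dx": 0,"dy": 0,"dz": 0,"ax": 0,"ay": 0,"az": 0,"gripper": 1},
    {"dx": 0,"dy": 0,"dz": 0,"ax": 0,"ay": 0,"az": 0,"gripper": 1},
    {"dx": 0,"dy": 0,"dz": 0,"ax": 0,"ay": 0,"az": 0,"gripper": 1},
    {"dx": 0,"dy": 0,"dz": 0,"ax": 0,"ay": 0,"az": 0,"gripper": 1},
  ],
)

```text
clock: 28.5
eef_pos: [537.2, 393.6, 103.6]
eef_rot: [-3.14, -0.002, 0.126]
wrist_force: [0.7, 0.7, 6.9]
finger_gap: 11.5
finger_force: 25.0
```

jog_arm(
  commands=[
    {"dx": 0,"dy": 0,"dz": -0.6,"ax": 0,"ay": 0,"az": 0,"gripper": 1},
    {"dx": 0,"dy": 0,"dz": -1,"ax": 0,"ay": 0,"az": 0,"gripper": 1},
    {"dx": 0,"dy": 0,"dz": -1,"ax": 0,"ay": 0,"az": 0,"gripper": 1},
    {"dx": -0.5,"dy": 0.3,"dz": -0.6,"ax": 0,"ay": 0,"az": 0,"gripper": 1},
    {"dx": -0.9,"dy": 0.8,"dz": 0,"ax": 0,"ay": 0,"az": 0,"gripper": 1},
    {"dx": -0.5,"dy": 0.9,"dz": 0,"ax": 0,"ay": 0,"az": 0,"gripper": 1},
    {"dx": -0.13,"dy": 1,"dz": 0,"ax": 0,"ay": 0,"az": 0,"gripper": 1},
    {"dx": -0.13,"dy": 1,"dz": 0,"ax": 0,"ay": 0,"az": 0,"gripper": 1},
    {"dx": -0.13,"dy": 1,"dz": 0,"ax": 0,"ay": 0,"az": 0,"gripper": 1},
    {"dx": -0.13,"dy": 1,"dz": 0,"ax": 0,"ay": 0,"az": 0,"gripper": 1},
  ],
)

```text
clock: 29.75
eef_pos: [470.7, 141.5, 230.4]
eef_rot: [3.142, -0.001, 0.127]
wrist_force: [-0.0, -0.1, -1.2]
finger_gap: 11.6
finger_force: 25.0
```

jog_arm(
  commands=[
    {"dx": -0.13,"dy": 1,"dz": 0,"ax": 0,"ay": 0,"az": 0.5,"gripper": 1},
    {"dx": -0.1,"dy": 1,"dz": 0,"ax": 0,"ay": 0,"az": 0.7,"gripper": 1},
    {"dx": 0,"dy": 0.5,"dz": 0,"ax": 0,"ay": 0,"az": 0,"gripper": 1},
  ],
)

```text
clock: 30.12
eef_pos: [466.5, 40.7, 230.4]
eef_rot: [3.141, -0.001, -0.086]
wrist_force: [0.1, 1.0, -1.1]
finger_gap: 11.9
finger_force: 25.0
```

jog_arm(
  commands=[
    {"dx": 0.21,"dy": 0.94,"dz": 0,"ax": 0,"ay": 0,"az": 0,"gripper": 1},
    {"dx": 0.21,"dy": 0.94,"dz": 0,"ax": 0,"ay": 0,"az": 0,"gripper": 1},
    {"dx": 0.21,"dy": 0.94,"dz": 0,"ax": 0,"ay": 0,"az": 0,"gripper": 1},
    {"dx": 0.21,"dy": 0.94,"dz": 0,"ax": 0,"ay": 0,"az": 0,"gripper": 1},
    {"dx": 0.21,"dy": 0.94,"dz": 0,"ax": 0,"ay": 0,"az": 0,"gripper": 1},
    {"dx": 0.21,"dy": 0.94,"dz": 0,"ax": 0,"ay": 0,"az": 0,"gripper": 1},
    {"dx": 0.21,"dy": 0.94,"dz": 0,"ax": 0,"ay": 0,"az": 0,"gripper": 1},
    {"dx": 0.48,"dy": 0.94,"dz": 0,"ax": 0,"ay": 0,"az": 0,"gripper": 1},
    {"dx": 0.48,"dy": 0.82,"dz": 0,"ax": 0,"ay": 0,"az": 0,"gripper": 1},
    {"dx": 0,"dy": 0,"dz": 0,"ax": 0,"ay": 0,"az": 0,"gripper": 1},
  ],
)

```text
clock: 31.38
eef_pos: [536.1, -299.8, 229.3]
eef_rot: [-3.141, 0.001, -0.085]
wrist_force: [0.6, 0.2, -1.7]
finger_gap: 11.8
finger_force: 25.0
```

jog_arm(
  commands=[
    {"dx": 0,"dy": 0.02,"dz": 0.9,"ax": 0,"ay": 0,"az": 0,"gripper": 1},
    {"dx": 0,"dy": 0,"dz": 0.9,"ax": 0,"ay": 0,"az": 0,"gripper": 1},
    {"dx": 0,"dy": 0,"dz": 0.7,"ax": 0,"ay": 0,"az": 0,"gripper": 1},
    {"dx": 0,"dy": 0,"dz": 0.4,"ax": 0,"ay": 0,"az": 0,"gripper": 1},
    {"dx": 0,"dy": 0,"dz": 0.42,"ax": 0,"ay": 0,"az": 0,"gripper": 1},
    {"dx": 0,"dy": 0,"dz": 0,"ax": 0,"ay": 0,"az": 0,"gripper": 1},
  ],
)

```text
clock: 32.12
eef_pos: [535.8, -298.6, 96.5]
eef_rot: [-3.141, 0.001, -0.083]
wrist_force: [0.2, -0.1, -1.1]
finger_gap: 11.9
finger_force: 25.0
```

jog_arm(
  commands=[
    {"dx": 0,"dy": 0,"dz": 0,"ax": 0,"ay": 0,"az": 0,"gripper": 0.6},
    {"dx": 0,"dy": 0,"dz": 0,"ax": 0,"ay": 0,"az": 0,"gripper": 0.6},
    {"dx": 0,"dy": 0,"dz": 0,"ax": 0,"ay": 0,"az": 0,"gripper": 0.6},
    {"dx": 0,"dy": 0,"dz": -0.8,"ax": 0,"ay": 0,"az": 0,"gripper": 0.6},
    {"dx": 0,"dy": 0,"dz": -1,"ax": 0,"ay": 0,"az": 0,"gripper": 0.6},
    {"dx": -0.05,"dy": -0.98,"dz": -0.9,"ax": 0,"ay": 0,"az": 0,"gripper": 0.6},
    {"dx": -0.05,"dy": -0.98,"dz": 0,"ax": 0,"ay": 0,"az": 0,"gripper": 0.6},
    {"dx": -0.05,"dy": -0.98,"dz": 0,"ax": 0,"ay": 0,"az": 0,"gripper": 0.6},
    {"dx": -0.05,"dy": -0.98,"dz": 0,"ax": 0,"ay": 0,"az": 0,"gripper": 0.6},
    {"dx": -0.05,"dy": -0.98,"dz": 0,"ax": 0,"ay": 0,"az": 0,"gripper": 0.6},
  ],
)

```text
clock: 33.38
eef_pos: [542.1, -101.5, 205.4]
eef_rot: [3.142, -0.0, -0.083]
wrist_force: [0.8, -0.3, -0.0]
finger_gap: 37.9
finger_force: 0.0
```

jog_arm(
  commands=[
    {"dx": -0.05,"dy": -0.98,"dz": 0,"ax": 0,"ay": 0,"az": 0,"gripper": 0.6},
    {"dx": -0.05,"dy": -0.98,"dz": 0,"ax": 0,"ay": 0,"az": 0,"gripper": 0.6},
    {"dx": -0.05,"dy": -0.98,"dz": 0,"ax": 0,"ay": 0,"az": 0,"gripper": 0.6},
    {"dx": -0.05,"dy": -0.98,"dz": 0,"ax": 0,"ay": 0,"az": 0,"gripper": 0.6},
    {"dx": -0.05,"dy": -0.98,"dz": 0,"ax": 0,"ay": 0,"az": 0,"gripper": 0.6},
    {"dx": -0.05,"dy": -0.98,"dz": 0,"ax": 0,"ay": 0,"az": 0,"gripper": 0.6},
    {"dx": -0.05,"dy": -0.98,"dz": 0,"ax": 0,"ay": 0,"az": 0,"gripper": 0.6},
    {"dx": -0.05,"dy": -0.98,"dz": 0,"ax": 0,"ay": 0,"az": 0,"gripper": 0.6},
    {"dx": -0.05,"dy": -0.98,"dz": 0,"ax": 0,"ay": 0,"az": 0,"gripper": 0.6},
    {"dx": -0.05,"dy": -0.98,"dz": 0,"ax": 0,"ay": 0,"az": 0,"gripper": 0.6},
  ],
)

```text
clock: 34.62
eef_pos: [554.6, 290.9, 205.3]
eef_rot: [-3.141, -0.0, -0.083]
wrist_force: [0.3, -0.3, 0.7]
finger_gap: 37.7
finger_force: 0.0
```

jog_arm(
  commands=[
    {"dx": -0.05,"dy": -0.98,"dz": 0,"ax": 0,"ay": 0,"az": 0,"gripper": 0.6},
    {"dx": -0.05,"dy": -0.98,"dz": 0,"ax": 0,"ay": 0,"az": 0,"gripper": 0.6},
    {"dx": -0.05,"dy": -0.98,"dz": 0,"ax": 0,"ay": 0,"az": 0,"gripper": 0.6},
    {"dx": -0.84,"dy": -0.74,"dz": 0,"ax": 0,"ay": 0,"az": 0,"gripper": 0.6},
    {"dx": 0,"dy": 0,"dz": 0.5,"ax": 0,"ay": 0,"az": -0.6,"gripper": 0.6},
    {"dx": 0,"dy": 0,"dz": 0.8,"ax": 0,"ay": 0,"az": -0.6,"gripper": 0.6},
    {"dx": 0,"dy": 0,"dz": 0,"ax": 0,"ay": 0,"az": 0,"gripper": 0.6},
  ],
)

```text
clock: 35.5
eef_pos: [526.5, 439.0, 150.9]
eef_rot: [3.139, 0.004, 0.126]
wrist_force: [-0.3, 0.8, 0.7]
finger_gap: 37.6
finger_force: 0.0
```

jog_arm(
  commands=[
    {"dx": 0,"dy": 0,"dz": 0.6,"ax": 0,"ay": 0,"az": 0,"gripper": 0.6},
    {"dx": 0,"dy": 0,"dz": 0.65,"ax": 0,"ay": 0,"az": 0,"gripper": 0.6},
    {"dx": 0,"dy": 0,"dz": 0,"ax": 0,"ay": 0,"az": 0,"gripper": 1},
    {"dx": 0,"dy": 0,"dz": 0,"ax": 0,"ay": 0,"az": 0,"gripper": 1},
    {"dx": 0,"dy": 0,"dz": 0,"ax": 0,"ay": 0,"az": 0,"gripper": 1},
    {"dx": 0,"dy": 0,"dz": 0,"ax": 0,"ay": 0,"az": 0,"gripper": 1},
  ],
)

```text
clock: 36.25
eef_pos: [527.9, 440.0, 104.9]
eef_rot: [-3.14, -0.002, 0.126]
wrist_force: [-0.8, -0.5, 5.7]
finger_gap: 11.8
finger_force: 25.0
```

jog_arm(
  commands=[
    {"dx": 0,"dy": 0,"dz": -0.6,"ax": 0,"ay": 0,"az": 0,"gripper": 1},
    {"dx": 0,"dy": 0,"dz": -1,"ax": 0,"ay": 0,"az": 0,"gripper": 1},
    {"dx": 0,"dy": 0,"dz": -1,"ax": 0,"ay": 0,"az": 0,"gripper": 1},
    {"dx": -0.5,"dy": 0.3,"dz": -0.6,"ax": 0,"ay": 0,"az": 0,"gripper": 1},
    {"dx": -0.9,"dy": 0.8,"dz": 0,"ax": 0,"ay": 0,"az": 0,"gripper": 1},
    {"dx": -0.5,"dy": 0.9,"dz": 0,"ax": 0,"ay": 0,"az": 0,"gripper": 1},
    {"dx": -0.13,"dy": 1,"dz": 0,"ax": 0,"ay": 0,"az": 0,"gripper": 1},
    {"dx": -0.13,"dy": 1,"dz": 0,"ax": 0,"ay": 0,"az": 0,"gripper": 1},
    {"dx": -0.13,"dy": 1,"dz": 0,"ax": 0,"ay": 0,"az": 0,"gripper": 1},
    {"dx": -0.13,"dy": 1,"dz": 0,"ax": 0,"ay": 0,"az": 0,"gripper": 1},
  ],
)

```text
clock: 37.5
eef_pos: [461.5, 188.0, 231.6]
eef_rot: [-3.142, -0.001, 0.127]
wrist_force: [0.8, 1.0, -1.7]
finger_gap: 12.1
finger_force: 25.0
```

jog_arm(
  commands=[
    {"dx": -0.13,"dy": 1,"dz": 0,"ax": 0,"ay": 0,"az": 0.5,"gripper": 1},
    {"dx": -0.1,"dy": 1,"dz": 0,"ax": 0,"ay": 0,"az": 0.7,"gripper": 1},
    {"dx": 0,"dy": 0.5,"dz": 0,"ax": 0,"ay": 0,"az": 0,"gripper": 1},
  ],
)

```text
clock: 37.88
eef_pos: [457.3, 87.2, 231.6]
eef_rot: [3.142, -0.001, -0.086]
wrist_force: [0.7, -0.3, -1.8]
finger_gap: 11.9
finger_force: 25.0
```

jog_arm(
  commands=[
    {"dx": 0.21,"dy": 0.94,"dz": 0,"ax": 0,"ay": 0,"az": 0,"gripper": 1},
    {"dx": 0.21,"dy": 0.94,"dz": 0,"ax": 0,"ay": 0,"az": 0,"gripper": 1},
    {"dx": 0.21,"dy": 0.94,"dz": 0,"ax": 0,"ay": 0,"az": 0,"gripper": 1},
    {"dx": 0.21,"dy": 0.94,"dz": 0,"ax": 0,"ay": 0,"az": 0,"gripper": 1},
    {"dx": 0.21,"dy": 0.94,"dz": 0,"ax": 0,"ay": 0,"az": 0,"gripper": 1},
    {"dx": 0.21,"dy": 0.94,"dz": 0,"ax": 0,"ay": 0,"az": 0,"gripper": 1},
    {"dx": 0.21,"dy": 0.94,"dz": 0,"ax": 0,"ay": 0,"az": 0,"gripper": 1},
    {"dx": 0.63,"dy": 0.94,"dz": 0,"ax": 0,"ay": 0,"az": 0,"gripper": 1},
    {"dx": 0.63,"dy": 0.74,"dz": 0,"ax": 0,"ay": 0,"az": 0,"gripper": 1},
    {"dx": 0,"dy": 0,"dz": 0,"ax": 0,"ay": 0,"az": 0,"gripper": 1},
  ],
)

```text
clock: 39.12
eef_pos: [539.4, -251.1, 230.5]
eef_rot: [-3.141, 0.001, -0.085]
wrist_force: [-0.9, -0.0, -1.5]
finger_gap: 11.9
finger_force: 25.0
```

jog_arm(
  commands=[
    {"dx": 0,"dy": 0.02,"dz": 0.9,"ax": 0,"ay": 0,"az": 0,"gripper": 1},
    {"dx": 0,"dy": 0,"dz": 0.9,"ax": 0,"ay": 0,"az": 0,"gripper": 1},
    {"dx": 0,"dy": 0,"dz": 0.7,"ax": 0,"ay": 0,"az": 0,"gripper": 1},
    {"dx": 0,"dy": 0,"dz": 0.4,"ax": 0,"ay": 0,"az": 0,"gripper": 1},
    {"dx": 0,"dy": 0,"dz": 0.42,"ax": 0,"ay": 0,"az": 0,"gripper": 1},
    {"dx": 0,"dy": 0,"dz": 0,"ax": 0,"ay": 0,"az": 0,"gripper": 1},
  ],
)

```text
clock: 39.88
eef_pos: [538.5, -250.3, 97.3]
eef_rot: [3.141, 0.001, -0.083]
wrist_force: [-0.8, -4.6, -4.3]
finger_gap: 11.9
finger_force: 25.0
```

jog_arm(
  commands=[
    {"dx": 0,"dy": 0.02,"dz": 0,"ax": 0,"ay": 0,"az": 0,"gripper": 0.6},
    {"dx": 0,"dy": 0,"dz": 0,"ax": 0,"ay": 0,"az": 0,"gripper": 0.6},
    {"dx": 0,"dy": 0,"dz": 0,"ax": 0,"ay": 0,"az": 0,"gripper": 0.6},
    {"dx": 0,"dy": 0,"dz": -0.8,"ax": 0,"ay": 0,"az": 0,"gripper": 0.6},
    {"dx": 0,"dy": 0,"dz": -1,"ax": 0,"ay": 0,"az": 0,"gripper": 0.6},
    {"dx": 0,"dy": 0,"dz": -1,"ax": 0,"ay": 0,"az": 0,"gripper": 0.6},
    {"dx": -0.35,"dy": -0.88,"dz": -0.5,"ax": 0,"ay": 0,"az": 0,"gripper": 0},
    {"dx": -0.35,"dy": -0.88,"dz": -0.5,"ax": 0,"ay": 0,"az": 0,"gripper": 0},
    {"dx": -0.35,"dy": -0.88,"dz": -0.5,"ax": 0,"ay": 0,"az": 0,"gripper": 0},
    {"dx": -0.35,"dy": -0.88,"dz": -0.4,"ax": 0,"ay": 0,"az": 0,"gripper": 0},
  ],
)

```text
clock: 41.12
eef_pos: [494.3, -104.9, 287.3]
eef_rot: [-3.142, -0.001, -0.083]
wrist_force: [0.2, 0.2, 0.3]
finger_gap: 74.0
finger_force: 0.0
```

jog_arm(
  commands=[
    {"dx": -0.35,"dy": -0.88,"dz": -0.4,"ax": 0,"ay": 0,"az": 0,"gripper": 0},
    {"dx": -0.35,"dy": -0.88,"dz": 0,"ax": 0,"ay": 0,"az": 0,"gripper": 0},
    {"dx": -0.35,"dy": -0.88,"dz": 0,"ax": 0,"ay": 0,"az": 0,"gripper": 0},
    {"dx": -0.35,"dy": -0.88,"dz": 0,"ax": 0,"ay": 0,"az": 0,"gripper": 0},
    {"dx": 0,"dy": 0,"dz": 0,"ax": 0,"ay": 0,"az": 0,"gripper": 0},
  ],
)

```text
clock: 41.75
eef_pos: [450.0, 40.5, 302.7]
eef_rot: [-3.141, -0.001, -0.08]
wrist_force: [0.6, -0.1, 0.6]
finger_gap: 94.1
finger_force: 0.0
```

```bash
python3 - <<'E'
from cell import cams
from h import *
c=cams.camera("wrist");pickle.dump(c,open("w3.pkl","wb"));cv2.imwrite("pics/w3.png",c["image"][:,:,::-1])
c=cams.camera("top");pickle.dump(c,open("t2.pkl","wb"));crop(c,240,130,490,290,3.2,"pics/t2.png")
E
```

```text
(no output)
```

View pics/w3.png

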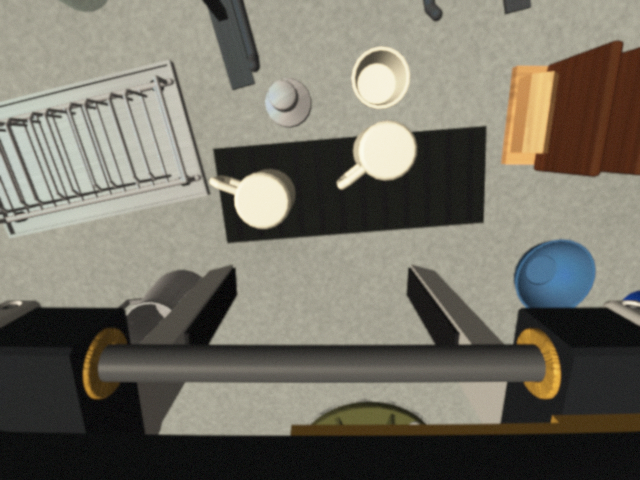

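View pics/t2.png

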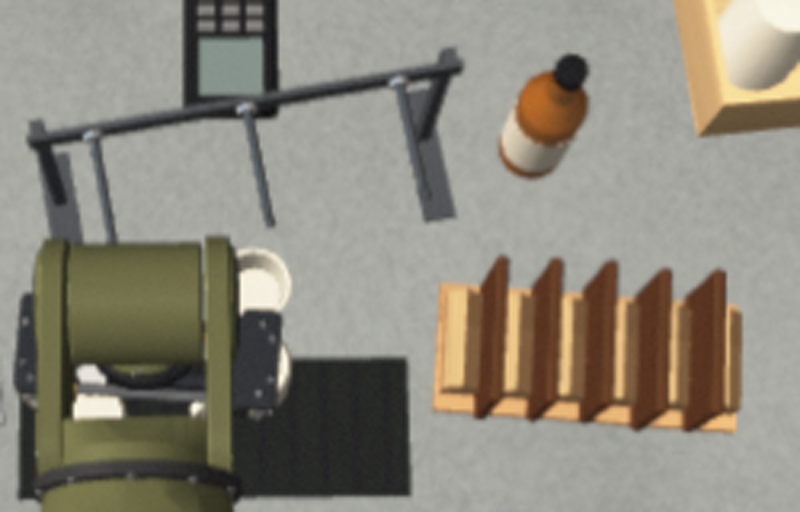

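All five boards stand in the grooves. The wrist view shows mug A at (263,200) with its handle end at (217,183). Mug B has moved to (386,150), beside the ramekin, with its handle end at (342,185).

```bash
cat > mugs.py <<'E'
from h import *
np.set_printoptions(suppress=True,precision=1)
def mug(c,name,roi):
    u0,v0,u1,v1=roi; im=c["image"]
    cam,_=ray(c,[[320,240]])
    hsv=cv2.cvtColor(im,cv2.COLOR_RGB2HSV); m=np.zeros(im.shape[:2],np.uint8)
    m[v0:v1,u0:u1]=cv2.inRange(hsv,(0,0,120),(180,70,255))[v0:v1,u0:u1]
    n,l,s,ce=cv2.connectedComponentsWithStats(m); i=1+np.argmax(s[1:,4]); m=(l==i).astype(np.uint8)*255
    body=cv2.morphologyEx(m,cv2.MORPH_OPEN,cv2.getStructuringElement(cv2.MORPH_ELLIPSE,(25,25)))
    k=max(cv2.findContours(body,0,1)[0],key=len).reshape(-1,2).astype(float)
    # outline projected at base height: keep the half away from camera nadir, fit circle
    P=plane(c,k,78)[:,:2]; g=P.mean(0); d=g-cam[0,:2] if cam.ndim>1 else g-cam[:2]
    d/=np.linalg.norm(d); q=P[(P-g)@d>5]
    A=np.c_[2*q,np.ones(len(q))]; x=np.linalg.lstsq(A,(q**2).sum(1),rcond=None)[0]; r=np.sqrt(x[2]+x[:2]@x[:2])
    h=plane(c,np.argwhere((m>0)&(body==0))[:,::-1].astype(float),41)[:,:2]
    dd=np.linalg.norm(h-x[:2],axis=1); far=h[dd>50].mean(0)-x[:2] if (dd>50).any() else [0,0]
    print(name,"centre",x[:2],"r %.1f"%r,"handle reach %.1f (z41)"%dd.max(),"handle angle %.1f"%np.degrees(np.arctan2(far[1],far[0])))
E
python3 - <<'E'
from mugs import *
c=ld("w3.pkl");print(ray(c,[[320,240]])[0])
mug(c,"A",(200,155,305,238));mug(c,"B",(330,110,425,195))
t=ld("top0.pkl");mug(t,"A top0",(243,240,290,280))
E
```

```text
[520.4  35.3 473.7]
A centre [470.2 107.8] r 33.0 handle reach 103.5 (z41) handle angle 91.2
B centre [521.1 -34.6] r 37.5 handle reach 71.4 (z41) handle angle 99.9Traceback (most recent call last):
  File "<stdin>", line 4, in <module>
  File "mugs.py", line 10, in mug
    k=max(cv2.findContours(body,0,1)[0],key=len).reshape(-1,2).astype(float)
      ~~~^^^^^^^^^^^^^^^^^^^^^^^^^^^^^^^^^^^^^^^
ValueError: max() iterable argument is empty
```

```bash
sed -i 's/(0,0,120),(180,70,255)/lo,(60,120,255)/; s/def mug(c,name,roi)/def mug(c,name,roi,lo=(10,18,150))/' mugs.py; python3 - <<'E'
from mugs import *
c=ld("w3.pkl");hsv=cv2.cvtColor(c["image"],cv2.COLOR_RGB2HSV)
for p in ((263,200),(290,205),(217,183),(386,150),(345,183),(370,170),(330,110),(210,230),(395,120)): print(p,hsv[p[1],p[0]])
mug(c,"A",(205,155,305,238));mug(c,"B",(330,112,425,195))
E
```

```text
(263, 200) [ 23  32 245]
(290, 205) [23 60 97]
(217, 183) [ 24  34 243]
(386, 150) [ 24  30 245]
(345, 183) [ 24  26 248]
(370, 170) [ 23  28 246]
(330, 110) [ 25  29 166]
(210, 230) [ 25  26 164]
(395, 120) [ 24  35 173]
A centre [470.  108.3] r 32.2 handle reach 97.4 (z41) handle angle 92.6
B centre [519.6 -31.4] r 38.1 handle reach 68.5 (z41) handle angle 40.5
```

```bash
sed -i 's/lo=(10,18,150)/lo=(10,18,200)/' mugs.py; python3 - <<'E'
from mugs import *
c=ld("w3.pkl")
mug(c,"A",(205,155,305,238));mug(c,"B",(330,112,425,195))
E
cat mugs.py | head -8 | tail -3
```

```text
A centre [469.8 108.6] r 31.1 handle reach 73.1 (z41) handle angle 71.8
B centre [513.8 -36.9] r 30.0 handle reach 67.7 (z41) handle angle 125.8
    hsv=cv2.cvtColor(im,cv2.COLOR_RGB2HSV); m=np.zeros(im.shape[:2],np.uint8)
    m[v0:v1,u0:u1]=cv2.inRange(hsv,lo,(60,120,255))[v0:v1,u0:u1]
    n,l,s,ce=cv2.connectedComponentsWithStats(m); i=1+np.argmax(s[1:,4]); m=(l==i).astype(np.uint8)*255
```

```bash
python3 - <<'E'
from h import *
np.set_printoptions(suppress=True,precision=1)
c=ld("w3.pkl");hsv=cv2.cvtColor(c["image"],cv2.COLOR_RGB2HSV)
for n,roi,ctr in (("A",(205,155,305,238),(469.8,108.6)),("B",(330,112,425,195),(513.8,-36.9))):
    m=np.zeros((480,640),np.uint8);u0,v0,u1,v1=roi
    m[v0:v1,u0:u1]=cv2.inRange(hsv,(10,18,180),(60,120,255))[v0:v1,u0:u1]
    nn,l,s,_=cv2.connectedComponentsWithStats(m);i=1+np.argmax(s[1:,4])
    p=np.argwhere(l==i)[:,::-1].astype(float)
    for z in (45,60):
        h=plane(c,p,z)[:,:2]-ctr;d=np.hypot(*h.T);a=np.degrees(np.arctan2(h[:,1],h[:,0]))
        for lo,hi in ((40,50),(50,60),(60,80)):
            k=(d>lo)&(d<hi); print(n,z,lo,k.sum(),"ang %.1f [%.0f %.0f]"%(np.median(a[k]),a[k].min(),a[k].max()) if k.any() else "")
E
```

```text
A 45 40 147 ang 74.7 [57 163]
A 45 50 58 ang 72.3 [68 77]
A 45 60 82 ang 70.4 [65 76]
A 60 40 84 ang 67.8 [54 76]
A 60 50 64 ang 69.2 [64 74]
A 60 60 54 ang 67.6 [63 73]
B 45 40 91 ang 124.1 [115 133]
B 45 50 83 ang 125.3 [117 132]
B 45 60 48 ang 125.2 [121 130]
B 60 40 95 ang 122.4 [114 131]
B 60 50 86 ang 123.3 [115 130]
B 60 60 47 ang 123.9 [120 128]
```

jog_arm(
  commands=[
    {"dx": 0,"dy": 0,"dz": 0.5,"ax": 0,"ay": 0,"az": -0.92,"gripper": 0},
    {"dx": 0,"dy": 0,"dz": 0.5,"ax": 0,"ay": 0,"az": -0.92,"gripper": 0},
    {"dx": 0,"dy": 0,"dz": 0.5,"ax": 0,"ay": 0,"az": -0.92,"gripper": 0},
    {"dx": 0,"dy": 0,"dz": 0.5,"ax": 0,"ay": 0,"az": -0.92,"gripper": 0},
    {"dx": 0,"dy": 0,"dz": 0.5,"ax": 0,"ay": 0,"az": -0.92,"gripper": 0},
    {"dx": 0,"dy": 0,"dz": 0.5,"ax": 0,"ay": 0,"az": -0.92,"gripper": 0},
    {"dx": 0,"dy": 0,"dz": 0.5,"ax": 0,"ay": 0,"az": -0.92,"gripper": 0},
    {"dx": 0,"dy": 0,"dz": 0.5,"ax": 0,"ay": 0,"az": -0.92,"gripper": 0},
    {"dx": 0.88,"dy": -0.07,"dz": 0,"ax": 0,"ay": 0,"az": 0,"gripper": 0},
    {"dx": 0.88,"dy": -0.07,"dz": 0,"ax": 0,"ay": 0,"az": 0,"gripper": 0},
  ],
)

```text
clock: 43.1
eef_pos: [471.4, 106.2, 142.0]
eef_rot: [-3.141, 0.0, 1.2]
wrist_force: [-0.2, -0.1, -0.6]
finger_gap: 93.9
finger_force: 0.0
```

jog_arm(
  commands=[
    {"dx": 0,"dy": 0,"dz": 0,"ax": 0,"ay": 0,"az": 0,"gripper": 0},
  ],
)

```text
clock: 43.22
eef_pos: [471.3, 107.1, 142.0]
eef_rot: [-3.141, 0.0, 1.203]
wrist_force: [0.2, -0.7, 0.1]
finger_gap: 93.8
finger_force: 0.0
```

jog_arm(
  commands=[
    {"dx": 0.02,"dy": -0.05,"dz": 0.8,"ax": 0,"ay": 0,"az": 0,"gripper": 0},
    {"dx": 0,"dy": 0,"dz": 0.8,"ax": 0,"ay": 0,"az": 0,"gripper": 0},
    {"dx": 0,"dy": 0,"dz": 0.7,"ax": 0,"ay": 0,"az": 0,"gripper": 0},
    {"dx": 0,"dy": 0,"dz": 0,"ax": 0,"ay": 0,"az": 0,"gripper": 1},
    {"dx": 0,"dy": 0,"dz": 0,"ax": 0,"ay": 0,"az": 0,"gripper": 1},
    {"dx": 0,"dy": 0,"dz": 0,"ax": 0,"ay": 0,"az": 0,"gripper": 1},
    {"dx": 0,"dy": 0,"dz": 0,"ax": 0,"ay": 0,"az": 0,"gripper": 1},
  ],
  squeeze=15,
)

```text
clock: 44.1
eef_pos: [469.6, 107.9, 51.3]
eef_rot: [3.14, -0.001, 1.202]
wrist_force: [-2.4, -1.7, 6.6]
finger_gap: 66.0
finger_force: 15.0
```

jog_arm(
  commands=[
    {"dx": 0,"dy": 0,"dz": -0.6,"ax": 0,"ay": 0,"az": 0,"gripper": 1},
    {"dx": 0,"dy": 0,"dz": -0.87,"ax": 0,"ay": 0,"az": -0.78,"gripper": 1},
    {"dx": 0,"dy": 0,"dz": -0.87,"ax": 0,"ay": 0,"az": -0.78,"gripper": 1},
    {"dx": 0,"dy": 0,"dz": -0.87,"ax": 0,"ay": 0,"az": -0.78,"gripper": 1},
    {"dx": 0,"dy": 0,"dz": -0.87,"ax": 0,"ay": 0,"az": -0.78,"gripper": 1},
    {"dx": -0.8,"dy": 0.7,"dz": 0,"ax": 0,"ay": 0,"az": 0,"gripper": 1},
    {"dx": -0.8,"dy": 0.7,"dz": 0,"ax": 0,"ay": 0,"az": 0,"gripper": 1},
    {"dx": -0.8,"dy": 0.7,"dz": 0,"ax": 0,"ay": 0,"az": 0,"gripper": 1},
    {"dx": 0,"dy": 0,"dz": 0,"ax": 0,"ay": 0,"az": 0,"gripper": 1},
  ],
)

```text
clock: 45.22
eef_pos: [569.6, 26.5, 213.0]
eef_rot: [-3.141, 0.0, 1.744]
wrist_force: [0.1, 0.7, -1.7]
finger_gap: 65.6
finger_force: 15.0
```

```bash
python3 - <<'E'
from cell import cams,manip
from h import *
c=cams.camera("wrist");pickle.dump(c,open("w4.pkl","wb"));cv2.imwrite("pics/w4.png",c["image"][:,:,::-1])
s=cams.camera("scene");pickle.dump(s,open("s4.pkl","wb"));t=cams.camera("top");pickle.dump(t,open("t4.pkl","wb"))
a=cv2.resize(s["image"][190:330,270:450],None,fx=4,fy=4,interpolation=cv2.INTER_CUBIC)
cv2.imwrite("pics/s4.png",a[:,:,::-1])
E
```

```text
(no output)
```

View pics/w4.png

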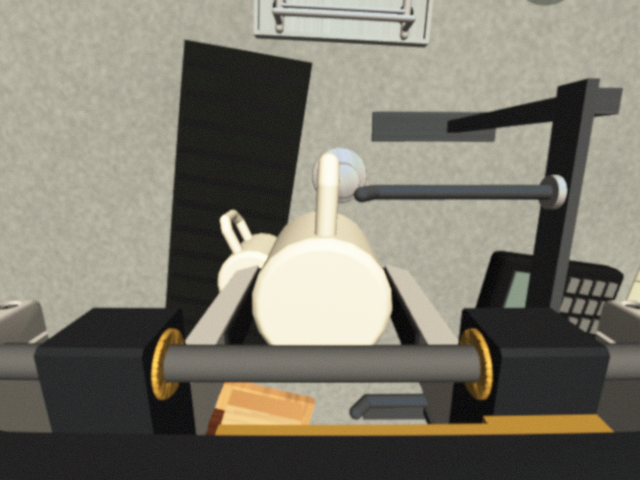

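View pics/s4.png

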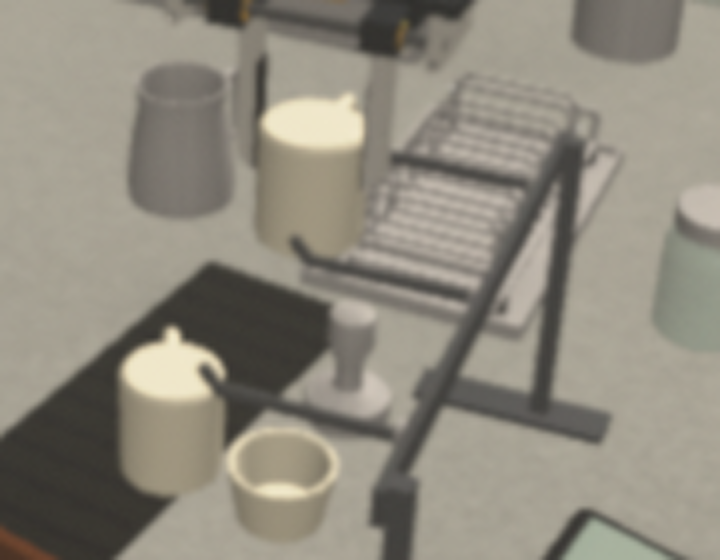

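The wrist view shows mug A held with its handle bar along u≈327 (v 160–235). Hook 3 runs from its tip at (362,194) to its root at (553,191), to the handle's right. The scene crop confirms the mug is upright, just off the hook tips.

```bash
python3 - <<'E'
from h import *
np.set_printoptions(suppress=True,precision=1)
c=ld("w4.pkl"); g=cv2.cvtColor(c["image"],cv2.COLOR_RGB2GRAY).astype(int)
tcp=np.array([569.6,26.5]);yaw=1.744;tx=np.array([np.cos(yaw),np.sin(yaw)]);ty=np.array([np.sin(yaw),-np.cos(yaw)])
L=lambda P:np.c_[(P[:,:2]-tcp)@tx,(P[:,:2]-tcp)@ty]
pts=[]
for u in range(385,535,10):
    v=np.nonzero(g[175:210,u]<95)[0]; pts.append((u,175+v.mean()))
pts=np.array(pts);print(pts[::5]);print("hook local(x=handle dir,y=along hook)",L(plane(c,pts,200))[::5])
print("tip",L(plane(c,[[358,194]],208)),"root",L(plane(c,[[553,191]],200)))
hp=[]
for v in range(165,205,6):
    u=np.nonzero(g[v,300:350]>215)[0]; hp.append((300+u.mean(),v))
print("handle bar",L(plane(c,hp,227)),"end",L(plane(c,[[328,155]],215)))
k=L(plane(c,[[254,300],[391,300]],213-51.3+78));print("base sides",k)
t=ld("top0.pkl")
print("hook3 in top0 local",L(plane(t,[[240+140/4,140+272/4],[240+115/4,140+128/4]],203)))
E
```

```text
[[385. 192.]
 [435. 192.]
 [485. 192.]]
hook local(x=handle dir,y=along hook) [[48.7 34.1]
 [48.8 60.7]
 [48.9 87.5]]
tip [[48.7 18.9]] root [[ 49.5 124.3]]
handle bar [[64.   3.7]
 [61.3  3.5]
 [58.7  3.5]
 [56.   3.5]
 [53.3  3.3]
 [50.6  3.3]
 [47.9  3.4]] end [[68.1  3.5]]
base sides [[  5.  -30. ]
 [  5.   31.7]]
hook3 in top0 local [[ 48.7  23.8]
 [ 48.6 124.7]]
```

jog_arm(
  commands=[
    {"dx": 0.08,"dy": 0,"dz": -0.05,"ax": 0,"ay": 0,"az": 0,"gripper": 1},
    {"dx": 0,"dy": 0.45,"dz": 0,"ax": 0,"ay": 0,"az": 0,"gripper": 1},
    {"dx": 0,"dy": 0.45,"dz": 0,"ax": 0,"ay": 0,"az": 0,"gripper": 1},
    {"dx": 0,"dy": 0.5,"dz": 0,"ax": 0,"ay": 0,"az": 0,"gripper": 1},
    {"dx": 0,"dy": 0,"dz": 0,"ax": 0,"ay": 0,"az": 0,"gripper": 1},
  ],
)

```text
clock: 46.0
eef_pos: [623.3, 41.9, 215.4]
eef_rot: [-3.142, -0.0, 1.747]
wrist_force: [0.0, 0.4, -2.8]
finger_gap: 65.8
finger_force: 15.0
```

jog_arm(
  commands=[
    {"dx": 0,"dy": 0,"dz": 0.3,"ax": 0,"ay": 0,"az": 0,"gripper": 1},
    {"dx": 0,"dy": 0,"dz": 0.2,"ax": 0,"ay": 0,"az": 0,"gripper": 1},
    {"dx": 0,"dy": 0,"dz": 0,"ax": 0,"ay": 0,"az": 0,"gripper": 1},
  ],
  squeeze=10,
)

```text
clock: 46.38
eef_pos: [622.6, 41.1, 194.7]
eef_rot: [-3.14, -0.0, 1.746]
wrist_force: [-0.4, 0.7, -2.1]
finger_gap: 65.7
finger_force: 10.0
```

jog_arm(
  commands=[
    {"dx": 0,"dy": 0,"dz": 0.15,"ax": 0,"ay": 0,"az": 0,"gripper": 1},
    {"dx": 0,"dy": 0,"dz": 0.15,"ax": 0,"ay": 0,"az": 0,"gripper": 1},
    {"dx": 0,"dy": 0,"dz": 0.15,"ax": 0,"ay": 0,"az": 0,"gripper": 1},
    {"dx": 0,"dy": 0,"dz": 0.15,"ax": 0,"ay": 0,"az": 0,"gripper": 1},
    {"dx": 0,"dy": 0,"dz": 0,"ax": 0,"ay": 0,"az": 0,"gripper": 1},
  ],
  squeeze=6,
)

```text
clock: 47.0
eef_pos: [623.0, 41.0, 170.7]
eef_rot: [-3.14, 0.0, 1.746]
wrist_force: [0.1, 0.2, -2.3]
finger_gap: 66.1
finger_force: 6.0
```

jog_arm(
  commands=[
    {"dx": 0,"dy": 0,"dz": 0.2,"ax": 0,"ay": 0,"az": 0,"gripper": 1},
    {"dx": 0,"dy": 0,"dz": 0,"ax": 0,"ay": 0,"az": 0,"gripper": 0.15},
    {"dx": 0,"dy": 0,"dz": 0,"ax": 0,"ay": 0,"az": 0,"gripper": 0.15},
    {"dx": 0,"dy": 0,"dz": 0,"ax": 0,"ay": 0,"az": 0,"gripper": 0.15},
    {"dx": 0,"dy": 0,"dz": -0.5,"ax": 0,"ay": 0,"az": 0,"gripper": 0.15},
    {"dx": 0,"dy": 0,"dz": -1,"ax": 0,"ay": 0,"az": 0,"gripper": 0.15},
    {"dx": 0,"dy": 0,"dz": -1,"ax": 0,"ay": 0,"az": 0,"gripper": 0.15},
    {"dx": 0,"dy": 0,"dz": -1,"ax": 0,"ay": 0,"az": 0,"gripper": 0.15},
  ],
  squeeze=3,
)

```text
clock: 48.0
eef_pos: [623.0, 41.1, 305.0]
eef_rot: [3.141, 0.0, 1.746]
wrist_force: [-0.8, -0.4, -0.2]
finger_gap: 80.0
finger_force: 0.0
```

```bash
python3 - <<'E'
from cell import cams,manip
from h import *
s=cams.camera("scene");pickle.dump(s,open("s5.pkl","wb"));w=cams.camera("wrist");pickle.dump(w,open("w5.pkl","wb"))
a=cv2.resize(s["image"][190:330,270:450],None,fx=2.2,fy=2.2,interpolation=cv2.INTER_CUBIC)
b=cv2.resize(w["image"],None,fx=.625,fy=.625,interpolation=cv2.INTER_AREA)
o=np.zeros((308,800,3),np.uint8);o[:,:396]=a;o[:300,400:]=b
cv2.imwrite("pics/s5.png",o[:,:,::-1])
E
```

```text
(no output)
```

View pics/s5.png

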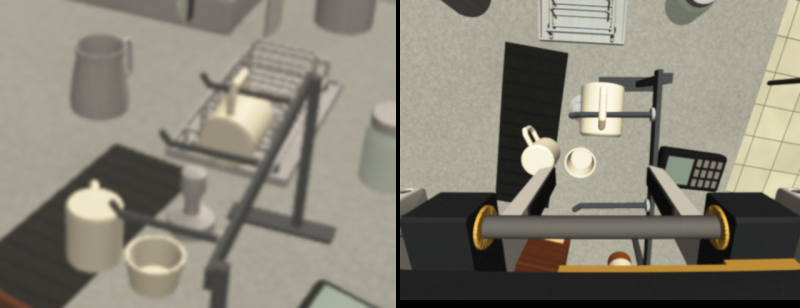

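Mug A hangs on hook 3. Mug B is in the wrist view near full-res (224,253), with its handle up-left at (203,216). I'll re-measure it.

```bash
python3 - <<'E'
from mugs import *
c=ld("w5.pkl"); mug(c,"B w5",(190,190,262,295)); mug(ld("w3.pkl"),"B w3",(330,112,425,195))
hsv=cv2.cvtColor(c["image"],cv2.COLOR_RGB2HSV)
m=np.zeros((480,640),np.uint8);m[190:295,190:262]=cv2.inRange(hsv,(10,18,200),(60,120,255))[190:295,190:262]
p=np.argwhere(m)[:,::-1];print(p.min(0),p.max(0))
for n,cc,roi in (("w5",c,(190,190,262,295)),("w3",ld("w3.pkl"),(330,112,425,195))):
    u0,v0,u1,v1=roi;g=cv2.cvtColor(cc["image"],cv2.COLOR_RGB2GRAY)[v0:v1,u0:u1]
    C=cv2.HoughCircles(g,cv2.HOUGH_GRADIENT_ALT,1,20,param1=60,param2=0.5,minRadius=18,maxRadius=40)
    if C is not None:
        for q in C[0][:3]: print(n,q,plane(cc,[[q[0]+u0,q[1]+v0],[q[0]+u0+q[2],q[1]+v0]],78)[:,:2])
t=cams=None
E
```

```text
B w5 centre [507.2 -39.2] r 23.9 handle reach 65.8 (z41) handle angle -142.7
B w3 centre [513.8 -36.9] r 30.0 handle reach 67.7 (z41) handle angle 125.8
[195 202] [249 294]
w5 [35.  21.  26.2] [[514.6  21.2]
 [545.   26.6]]
w5 [29.  65.  23.9] [[513.2 -34. ]
 [541.8 -29. ]]
w3 [54.  39.  29.4] [[513.3 -33.6]
 [510.7 -66.2]]
```

jog_arm(
  commands=[
    {"dx": -0.34,"dy": -0.76,"dz": 0,"ax": 0,"ay": 0,"az": 0,"gripper": 0.1},
    {"dx": -0.34,"dy": -0.76,"dz": 0,"ax": 0,"ay": 0,"az": 0,"gripper": 0.1},
    {"dx": -0.34,"dy": -0.76,"dz": 0,"ax": 0,"ay": 0,"az": 0,"gripper": 0.1},
    {"dx": -0.34,"dy": -0.76,"dz": 0,"ax": 0,"ay": 0,"az": 0,"gripper": 0.1},
    {"dx": 0,"dy": 0,"dz": 0.8,"ax": 0,"ay": 0,"az": -0.87,"gripper": 0.1},
    {"dx": 0,"dy": 0,"dz": 0.8,"ax": 0,"ay": 0,"az": -0.87,"gripper": 0.1},
    {"dx": 0,"dy": 0,"dz": 0.8,"ax": 0,"ay": 0,"az": -0.87,"gripper": 0.1},
    {"dx": 0,"dy": 0,"dz": 0.8,"ax": 0,"ay": 0,"az": 0,"gripper": 0.1},
    {"dx": 0,"dy": 0,"dz": 0.8,"ax": 0,"ay": 0,"az": 0,"gripper": 0.1},
    {"dx": 0,"dy": 0,"dz": 0,"ax": 0,"ay": 0,"az": 0,"gripper": 0.1},
  ],
)

```text
clock: 49.35
eef_pos: [511.8, -33.6, 141.5]
eef_rot: [-3.139, -0.003, 2.202]
wrist_force: [0.1, -0.1, -0.1]
finger_gap: 84.4
finger_force: 0.0
```

jog_arm(
  commands=[
    {"dx": -0.02,"dy": 0.03,"dz": 0.8,"ax": 0,"ay": 0,"az": 0,"gripper": 0.1},
    {"dx": 0,"dy": 0,"dz": 0.8,"ax": 0,"ay": 0,"az": 0,"gripper": 0.1},
    {"dx": 0,"dy": 0,"dz": 0.68,"ax": 0,"ay": 0,"az": 0,"gripper": 0.1},
    {"dx": 0,"dy": 0,"dz": 0,"ax": 0,"ay": 0,"az": 0,"gripper": 1},
    {"dx": 0,"dy": 0,"dz": 0,"ax": 0,"ay": 0,"az": 0,"gripper": 1},
    {"dx": 0,"dy": 0,"dz": 0,"ax": 0,"ay": 0,"az": 0,"gripper": 1},
    {"dx": 0,"dy": 0,"dz": 0,"ax": 0,"ay": 0,"az": 0,"gripper": 1},
  ],
  squeeze=15,
)

```text
clock: 50.22
eef_pos: [515.2, -33.8, 53.9]
eef_rot: [3.14, 0.002, 2.202]
wrist_force: [-2.5, -0.5, 8.3]
finger_gap: 65.9
finger_force: 15.0
```

jog_arm(
  commands=[
    {"dx": 0,"dy": 0,"dz": -0.6,"ax": 0,"ay": 0,"az": 0,"gripper": 1},
    {"dx": 0,"dy": 0,"dz": -1,"ax": 0,"ay": 0,"az": 0.87,"gripper": 1},
    {"dx": 0,"dy": 0,"dz": -1,"ax": 0,"ay": 0,"az": 0.87,"gripper": 1},
    {"dx": 0,"dy": 0,"dz": -1,"ax": 0,"ay": 0,"az": 0.87,"gripper": 1},
    {"dx": 0,"dy": 0,"dz": -0.5,"ax": 0,"ay": 0,"az": 0,"gripper": 1},
    {"dx": -0.64,"dy": 0.53,"dz": 0,"ax": 0,"ay": 0,"az": 0,"gripper": 1},
    {"dx": -0.64,"dy": 0.53,"dz": 0,"ax": 0,"ay": 0,"az": 0,"gripper": 1},
    {"dx": -0.64,"dy": 0.53,"dz": 0,"ax": 0,"ay": 0,"az": 0,"gripper": 1},
    {"dx": 0,"dy": 0,"dz": 0,"ax": 0,"ay": 0,"az": 0,"gripper": 1},
  ],
)

```text
clock: 51.35
eef_pos: [591.1, -99.3, 216.1]
eef_rot: [-3.141, -0.0, 1.745]
wrist_force: [-1.0, 0.3, -2.6]
finger_gap: 65.9
finger_force: 15.0
```

```bash
python3 - <<'E'
from cell import cams,manip
from h import *
c=cams.camera("wrist");pickle.dump(c,open("w6.pkl","wb"));cv2.imwrite("pics/w6.png",c["image"][:,:,::-1])
print(manip.read_state()["eef_pos"],manip.read_state()["eef_rot"])
E
```

```text
[590.45757568 -98.44810589 216.21031962] [-3.14131505e+00 -2.59392559e-04  1.74566463e+00]
```

View pics/w6.png

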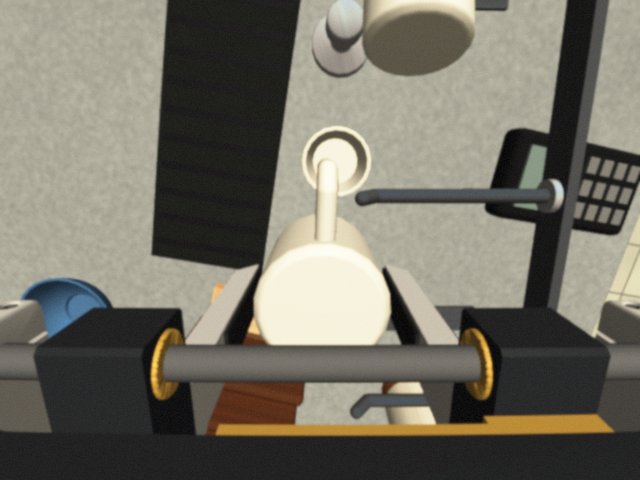

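Same picture as before: handle bar at u≈326 (end v≈160), hook 2 at v≈196 with its tip at u≈360. It needs about +3 mm along the tool's x, then goes in.

jog_arm(
  commands=[
    {"dx": 0.07,"dy": 0,"dz": 0,"ax": 0,"ay": 0,"az": 0,"gripper": 1},
    {"dx": 0,"dy": 0.45,"dz": 0,"ax": 0,"ay": 0,"az": 0,"gripper": 1},
    {"dx": 0,"dy": 0.45,"dz": 0,"ax": 0,"ay": 0,"az": 0,"gripper": 1},
    {"dx": 0,"dy": 0.5,"dz": 0,"ax": 0,"ay": 0,"az": 0,"gripper": 1},
    {"dx": 0,"dy": 0,"dz": 0,"ax": 0,"ay": 0,"az": 0,"gripper": 1},
  ],
)

```text
clock: 52.02
eef_pos: [645.2, -84.6, 216.2]
eef_rot: [-3.142, -0.0, 1.748]
wrist_force: [-1.2, -0.4, -1.8]
finger_gap: 65.8
finger_force: 15.0
```

jog_arm(
  commands=[
    {"dx": 0,"dy": 0,"dz": 0.3,"ax": 0,"ay": 0,"az": 0,"gripper": 1},
    {"dx": 0,"dy": 0,"dz": 0.2,"ax": 0,"ay": 0,"az": 0,"gripper": 1},
    {"dx": 0,"dy": 0,"dz": 0,"ax": 0,"ay": 0,"az": 0,"gripper": 1},
  ],
  squeeze=10,
)

```text
clock: 52.4
eef_pos: [644.5, -85.6, 195.5]
eef_rot: [-3.14, -0.0, 1.746]
wrist_force: [-0.6, 0.3, -1.8]
finger_gap: 66.0
finger_force: 10.0
```

jog_arm(
  commands=[
    {"dx": 0,"dy": 0,"dz": 0.15,"ax": 0,"ay": 0,"az": 0,"gripper": 1},
    {"dx": 0,"dy": 0,"dz": 0.15,"ax": 0,"ay": 0,"az": 0,"gripper": 1},
    {"dx": 0,"dy": 0,"dz": 0.15,"ax": 0,"ay": 0,"az": 0,"gripper": 1},
    {"dx": 0,"dy": 0,"dz": 0.15,"ax": 0,"ay": 0,"az": 0,"gripper": 1},
    {"dx": 0,"dy": 0,"dz": 0,"ax": 0,"ay": 0,"az": 0,"gripper": 1},
  ],
  squeeze=6,
)

```text
clock: 53.02
eef_pos: [644.9, -85.8, 171.5]
eef_rot: [-3.141, -0.0, 1.746]
wrist_force: [-0.7, 0.1, -2.8]
finger_gap: 65.9
finger_force: 6.0
```

jog_arm(
  commands=[
    {"dx": 0,"dy": 0,"dz": 0.2,"ax": 0,"ay": 0,"az": 0,"gripper": 1},
    {"dx": 0,"dy": 0,"dz": 0,"ax": 0,"ay": 0,"az": 0,"gripper": 0.15},
    {"dx": 0,"dy": 0,"dz": 0,"ax": 0,"ay": 0,"az": 0,"gripper": 0.15},
    {"dx": 0,"dy": 0,"dz": 0,"ax": 0,"ay": 0,"az": 0,"gripper": 0.15},
    {"dx": 0,"dy": 0,"dz": -0.5,"ax": 0,"ay": 0,"az": 0,"gripper": 0.15},
    {"dx": 0,"dy": 0,"dz": -1,"ax": 0,"ay": 0,"az": 0,"gripper": 0.15},
    {"dx": 0,"dy": 0,"dz": -1,"ax": 0,"ay": 0,"az": 0,"gripper": 0.15},
    {"dx": 0,"dy": 0,"dz": -1,"ax": 0,"ay": 0,"az": 0,"gripper": 0.15},
  ],
  squeeze=3,
)

```text
clock: 54.02
eef_pos: [645.0, -85.6, 305.9]
eef_rot: [3.141, 0.0, 1.746]
wrist_force: [0.2, -0.0, -0.2]
finger_gap: 79.7
finger_force: 0.0
```

jog_arm(
  commands=[
    {"dx": 0,"dy": -1,"dz": -0.5,"ax": 0,"ay": 0,"az": 0,"gripper": 0.15},
    {"dx": 0,"dy": -1,"dz": -0.5,"ax": 0,"ay": 0,"az": 0,"gripper": 0.15},
    {"dx": 0,"dy": -1,"dz": 0,"ax": 0,"ay": 0,"az": 0,"gripper": 0.15},
    {"dx": 0,"dy": -1,"dz": 0,"ax": 0,"ay": 0,"az": 0,"gripper": 0.15},
    {"dx": 0,"dy": -1,"dz": 0,"ax": 0,"ay": 0,"az": 0,"gripper": 0.15},
    {"dx": 0,"dy": 0,"dz": 0,"ax": 0,"ay": 0,"az": 0,"gripper": 0.15},
    {"dx": 0,"dy": 0,"dz": 0,"ax": 0,"ay": 0,"az": 0,"gripper": 0.15},
    {"dx": 0,"dy": 0,"dz": 0,"ax": 0,"ay": 0,"az": 0,"gripper": 0.15},
    {"dx": 0,"dy": 0,"dz": 0,"ax": 0,"ay": 0,"az": 0,"gripper": 0.15},
    {"dx": 0,"dy": 0,"dz": 0,"ax": 0,"ay": 0,"az": 0,"gripper": 0.15},
  ],
)

```text
clock: 55.28
eef_pos: [448.4, -120.5, 344.0]
eef_rot: [-3.141, -0.0, 1.747]
wrist_force: [0.4, -0.0, 0.5]
finger_gap: 79.9
finger_force: 0.0
```

```bash
python3 - <<'E'
from cell import cams,manip
from h import *
s=cams.camera("scene");w=cams.camera("top");pickle.dump(s,open("s7.pkl","wb"));pickle.dump(w,open("t7.pkl","wb"))
a=cv2.resize(s["image"][170:440,150:470],None,fx=1.25,fy=1.25,interpolation=cv2.INTER_CUBIC)
b=cv2.resize(w["image"][120:300,240:480],None,fx=1.6,fy=1.6,interpolation=cv2.INTER_CUBIC)
o=np.zeros((340,800,3),np.uint8);o[:a.shape[0],:400]=a;o[:b.shape[0],410:410+b.shape[1]]=b
cv2.imwrite("pics/s7.png",o[:,:,::-1])
E
```

```text
(no output)
```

View pics/s7.png

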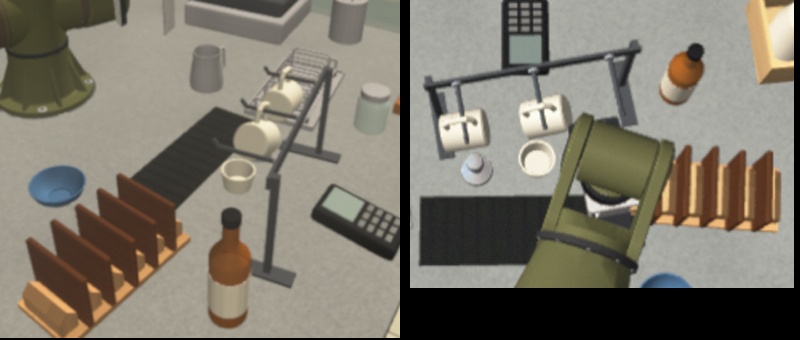

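Both mugs hang mid-hook and all five boards stand in the grooves; the bystanders are where they were. I'll let the swing settle, then hand in.

jog_arm(
  commands=[
    {"dx": 0,"dy": 0,"dz": 0,"ax": 0,"ay": 0,"az": 0,"gripper": 0.15},
    {"dx": 0,"dy": 0,"dz": 0,"ax": 0,"ay": 0,"az": 0,"gripper": 0.15},
    {"dx": 0,"dy": 0,"dz": 0,"ax": 0,"ay": 0,"az": 0,"gripper": 0.15},
    {"dx": 0,"dy": 0,"dz": 0,"ax": 0,"ay": 0,"az": 0,"gripper": 0.15},
    {"dx": 0,"dy": 0,"dz": 0,"ax": 0,"ay": 0,"az": 0,"gripper": 0.15},
    {"dx": 0,"dy": 0,"dz": 0,"ax": 0,"ay": 0,"az": 0,"gripper": 0.15},
    {"dx": 0,"dy": 0,"dz": 0,"ax": 0,"ay": 0,"az": 0,"gripper": 0.15},
    {"dx": 0,"dy": 0,"dz": 0,"ax": 0,"ay": 0,"az": 0,"gripper": 0.15},
    {"dx": 0,"dy": 0,"dz": 0,"ax": 0,"ay": 0,"az": 0,"gripper": 0.15},
    {"dx": 0,"dy": 0,"dz": 0,"ax": 0,"ay": 0,"az": 0,"gripper": 0.15},
  ],
)

```text
clock: 56.62
eef_pos: [448.2, -120.6, 344.3]
eef_rot: [3.142, -0.0, 1.746]
wrist_force: [0.2, -0.5, -0.9]
finger_gap: 79.9
finger_force: 0.0
```

```bash
python3 - <<'E'
from cell import job
print(job.sign_off())
E
```

```text
the job is handed in; nothing more can be done
None
```

I handed in the job at about 57 s: all five boards stand in the stand's grooves and both mugs hang on hooks 2 and 3, going by the last pictures; no verdict was returned.

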